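# Open the push-to-open niche cupboard past the duck

## Robot

A 6-joint arm with a two-finger parallel gripper is mounted at the origin on the work surface. World frame = base frame: x ahead of the robot, y to its left, z up, the work surface at z = 0. Lengths are in m, angles in rad, forces in N, time in s.
With the tool pointing down it reaches from about 0.375 to 0.9 m from the base axis. Payload 3.1 kg.
Tool frame: the origin (TCP) lies at the very end of the fingers, on their centre line; the grasp point (between the pads) lies arm.pinch_z behind it (arm.pinch_z is the distance from the TCP to the grasp point, in m); z points along the fingers, y is the direction in which the jaws open and shut (so a half turn about z gives the same grasp; the last joint's range is limited). The gripper opens to 85 mm and grips with 20 to 120 N. Pads are 22 mm wide; open, the fingers measure 114 mm over their backs; the gripper's body (76 mm by 85 mm) begins 54 mm behind the grasp point. The pads swing forward as they close: fully open they stand 13 mm farther back than shut.
Start: joints at [1.099, 0.527, 1.433, -0, 1.181, -0.178], TCP at [0.18, 0.598, 0.231] pointing down, gripper open.
Joint ranges: [-3.08, 3.08], [-0.75, 2.2], [0.22, 2.44], [-1.43, 4.57], [0, 2.65], [-2.85, 2.85]. Speed limits (rad/s): [2.79, 2.79, 3.14, 3.14, 3.14, 3.14].

## Interface

Orientations are given as a rotation vector (axis times angle).
In Python, from workcell import arm gives the robot as it stands.
- The arm moves only by the tool carry_out, never from a script. Its argument "steps" is a list of rows, each an object with "rot": the turn, a rotation vector about the tool's x, y, z in units of 6 degrees (1.0 is 6 degrees), a list of three; "travel": the shift along the tool's x, y, z in units of 40 mm (1.0 is 40 mm), a list of three; "fingers": the opening, from 0 (shut) to 1 (fully open). In form: [{"rot": [ax, ay, az], "travel": [dx, dy, dz], "fingers": fingers}, ...]. A call has 1 to 12 rows; each row shifts and turns the pose as measured when the row begins, along the tool's axes as they then stand; what a row does not reach is not made up. A row lasts 1/12 s, in which the tool goes at most 41.7 mm and 7.16 degrees, less where a joint would pass 70% of its speed; a pose out of reach is approached as far as the arm can. A call is refused whole if a number of a shift passes 1 or a number of a turn 1, either way. A call with a gripper value outside its range is refused whole. The fingers move at their own pace and stop on an object; "squeeze" is the grip in N (left out, the last holds). Time passes only in rows, so rows that do not move let the fingers close. It gives the time, the measured TCP pose, the force and the opening at its end, in the units of the state.
- arm.get_state(): the state, without advancing time (a new reading comes with each control period).
- arm.read_camera(name): name is "side" or "top" or "wrist"; returns a dict with "frame" (480x640x3 uint8, blue, green, red), "intrinsics" (3x3 intrinsics, pixels), "extrinsics" (4x4, takes a point from camera to world coordinates); the wrist camera has in their place "tool_from_camera" (4x4, takes a point from camera to tool coordinates, whose origin is the TCP and whose axes are the flange's). Camera axes: x right, y down, z forward; pixel columns grow to the right and rows downward; lengths in m; the calibration is good to about 2 mm. A picture is of the moment at which its call begins: read the wrist's pose just before it. There is no depth.
- arm.finish_job(): hands the job in, once; it reports no verdict.
The state is a dict: "t": time; "q": joint angles; "joint_velocities": joint speeds; "joint_torque": joint torques, N m; "tool_pos": TCP position; "orientation": TCP orientation; "ft_force": force on the tool from outside, world axes, zero at the start; "ft_torque": the same for the moment, N m; "gripper_width": finger opening in m.
Only numpy, scipy, OpenCV 4.12 (cv2) and the standard library are available. Lean on these libraries where they do the work, as an engineer would, in place of code of your own. Each camera call takes 0.05 s, during which the arm holds its last target.

## Task

Get the little push-to-open cupboard standing wide open: slide the yellow duck out of the door's way across the ledge without picking it up, press the shut door in near its free edge so that its spring catch lets go and pops it ajar, then push the door on from behind until it stands square to the cupboard or wider. The door must not bump the duck, the duck must stay upright, and everything else on the ledge is to be left where it stands.

Things in the scene. Friction and masses are not known exactly. Their poses are not given: they have to be found in the camera images.
- cupboard: White cupboard fixed on the ledge, 140 deep (x) by 190 wide (y) by 158 mm high. Origin: centre of its underside, on the ledge. Its own -x side is the open front, covered by the wooden door; +z up. Nothing stands on top of it. Inside, the catch's ejector rod sits low (40 to 51 mm high) behind the free half of the door, 150 mm from the hinge axis.
- hinge (a point): Top end of the door's vertical hinge axis, 156 mm above the ledge; in the cupboard's frame at x = -83.5, y = -95 mm. Axes are the door's: x is its normal, from outer to inner face (into the cupboard when shut); y runs along the door from hinge to free edge; z up.
- free_edge (a point): Top of the door's free edge, mid-thickness, 190 mm from the hinge axis. The door is a wooden panel with no handle, 190 mm wide, 15 mm thick (7.5 mm either side of the hinge axis), from 6 to 156 mm above the ledge; shut, it leaves a 6 mm gap to the cupboard. It sweeps the space within 190 mm of the hinge axis. Axes as for hinge.
- press_spot (a point): Grey dot of 24 mm on the outer face of the door, 160 mm from the hinge axis (30 mm from the free edge), 125 mm above the ledge: where to press. Axes as for hinge; press along its +x.
- door (a joint): Door angle in rad: 0 shut, negative pressed in, grows as it opens towards the robot (anticlockwise from above), 1.571 square, stop at 1.75. Pressing takes 3 to 4 N; the catch lets go by -0.027 (4 mm at the dot) and bottoms at -0.04 (6 mm). As the finger draws back the door springs to about 0.4; beyond that it swings with light friction, stays where left, and does not relatch.
- ejector (a joint): Travel in m of the catch's spring rod that pushes on the door's inner face: 0 latched, slightly negative while pressed, 0.055 sprung out. It stays out.
- duck: Yellow hard-plastic duck, loose, 50 to 100 g, 75 mm high; round body of 70 mm largest diameter 22 mm up, flat foot 52 mm across. Beak and tail reach 42 mm from the axis. Origin: centre of its underside; +x towards the beak, z up. It stands on the ledge (height 0) in the door's way.
- massager: Black hard-silicone scalp massager, 76 mm across, 68 mm high, loose bystander. Origin: centre of its underside.
- jar: Clear glass jar with steel knob lid, 84 mm across, 113 mm high, loose bystander. Origin: centre of its underside.
- nail_box: Aluminium nail file box, 52 x 112 x 24 mm, loose bystander. Origin: centre of its underside, long side along its y.
- soap_rack: Stainless wire soap rack with a white soap bar, 90 x 122 x 46 mm, loose bystander. Origin: centre of its underside.
- shampoo: Green bottle, 60 mm across, 170 mm high, loose bystander. Origin: centre of its underside.
- tumbler: Blue ceramic tumbler, 72 mm across, 95 mm high, loose bystander. Origin: centre of its underside.
Not all that is in view belongs to the job. Of the things shaped like the duck, the yellow one is meant.

How it is judged:
By the outcome, as a careful person would: the job done as asked, in the order asked, and still so for the second after the job is handed in, with the robot touching nothing.
It also fails if it takes over 64 s, if anything falls off the work surface, if the arm or the gripper's body presses on something with over 40 N, if the wrist force passes 120 N, or if a joint passes its speed limit or range.

## Working session

There is one attempt and no reset: what is moved stays moved. The work goes in short steps, Python scripts to look and compute and a tool call to move; the robot and the scene stay as the last step left them, time stands still between calls to the robot, and variables do not carry over. Pictures are saved under pics/ and viewed, and the job is handed in when it is done.

Besides the shell and the picture viewer there is one more tool, called after "Call:" by a JSON object that holds its "op" and its "data", one argument or row to a line. carry_out: Moves the arm, as the interface text tells. Its arguments: {"type":"object","properties":{"steps":{"type":"array"},"squeeze":{"type":"number"}},"required":["steps"]}

```bash
ls; mkdir -p pics; python3 - <<'E'
from workcell import arm
import cv2,numpy as np
print(arm.get_state(), arm.pinch_z)
for n in ["side","top","wrist"]:
    c=arm.read_camera(n); cv2.imwrite(f"pics/a_{n}.png",c["frame"])
    print(n,c["intrinsics"].tolist()); print(c.get("extrinsics",c.get("tool_from_camera")))
E
```

```text
pics
{'t': 0.0, 'q': array([ 1.09950851e+00,  5.28441829e-01,  1.43388681e+00,  4.69133895e-05,
        1.18140150e+00, -1.78503274e-01]), 'joint_velocities': array([ 1.39119803e-03, -1.37374513e-04, -1.70137145e-04, -4.58941316e-04,
       -6.82248584e-05, -9.21896899e-04]), 'joint_torque': array([-7.24086967e-04, -4.42343009e+01, -1.78023666e+01, -3.77114484e-04,
        8.43956019e-03,  1.35152263e-05]), 'tool_pos': array([0.18002313, 0.59777597, 0.2303535 ]), 'orientation': array([-0.45818594, -3.10726813,  0.00315942]), 'ft_force': array([ 0.02374908,  0.23511729, -0.47382938]), 'ft_torque': array([-0.03122026,  0.01000754,  0.04521796]), 'gripper_width': 0.08521121044924149} 0.0187
side [[499.46332639149824, 0.0, 314.6107225124558], [0.0, 499.46332639149824, 244.73393491575584], [0.0, 0.0, 1.0]]
[[ 0.77276308 -0.41814997  0.47748071 -0.11191703]
 [-0.63456872 -0.49402965  0.59435447 -0.78951784]
 [-0.01263967 -0.76228952 -0.64711276  0.99102543]
 [ 0.          0.          0.          1.        ]]
top [[516.960748079075, 0.0, 327.70176828227477], [0.0, 516.960748079075, 251.5608932015094], [0.0, 0.0, 1.0]]
[[ 2.88719683e-02 -9.85268600e-01  1.68559175e-01  2.98618919e-01]
 [-9.99518827e-01 -3.03691925e-02 -6.31075649e-03  8.93771291e-04]
 [ 1.13367963e-02 -1.68295865e-01 -9.85671334e-01  1.49766877e+00]
 [ 0.00000000e+00  0.00000000e+00  0.00000000e+00  1.00000000e+00]]
wrist [[356.27565283403254, 0.0, 314.7390491241063], [0.0, 356.27565283403254, 237.14579977829555], [0.0, 0.0, 1.0]]
[[-4.72076924e-04 -9.49075402e-01 -3.15048659e-01  7.98983151e-02]
 [ 9.99999833e-01 -3.43252274e-04 -4.64387172e-04  1.01431348e-03]
 [ 3.32597274e-04 -3.15048826e-01  9.49075406e-01 -1.42360315e-01]
 [ 0.00000000e+00  0.00000000e+00  0.00000000e+00  1.00000000e+00]]
```

View pics/a_side.png

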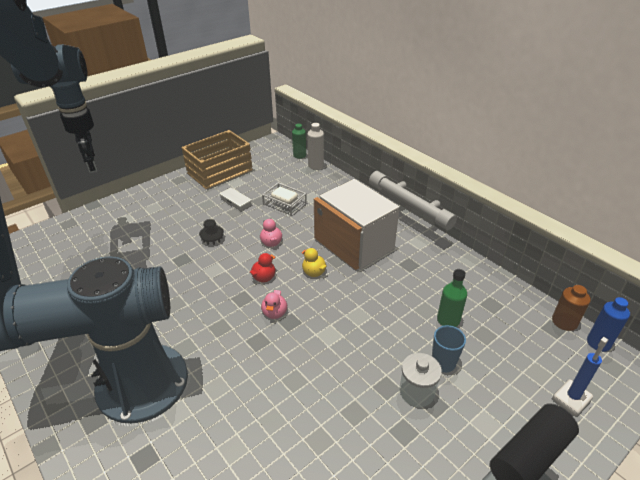

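View pics/a_top.png

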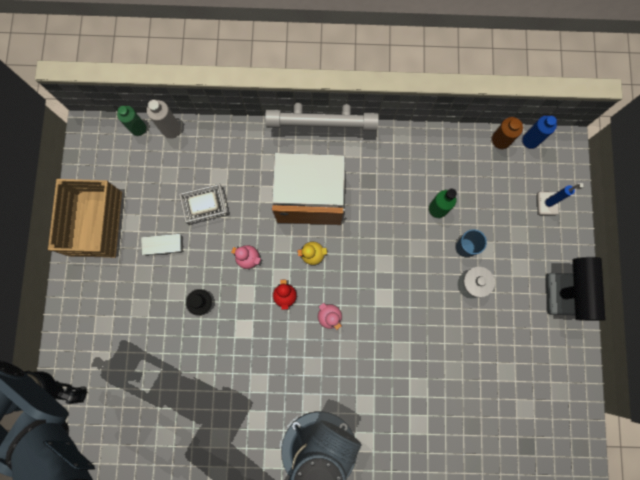

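View pics/a_wrist.png

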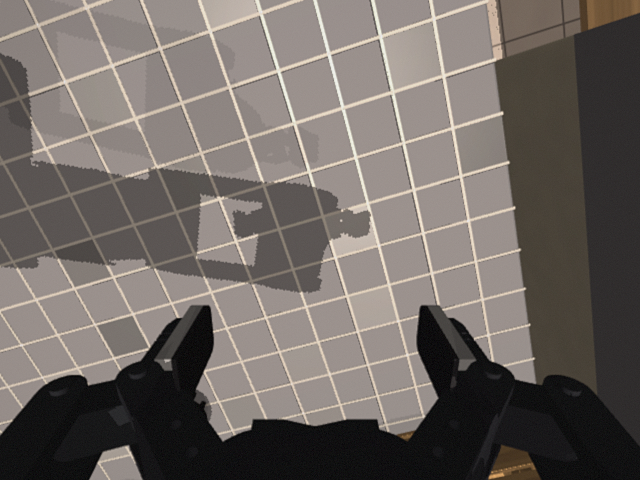

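```bash
cat > h.py <<'E'
from workcell import arm
import cv2,numpy as np
from scipy.spatial.transform import Rotation as R
def ray(c,u,v,z):
    K=c["intrinsics"];E=c["extrinsics"]
    d=E[:3,:3]@np.linalg.inv(K)@np.array([u,v,1.]);o=E[:3,3]
    return o+d*(z-o[2])/d[2]
def proj(c,p):
    E=np.linalg.inv(c["extrinsics"]);q=E[:3,:3]@np.array(p)+E[:3,3];q=c["intrinsics"]@q;return q[:2]/q[2]
E
python3 - <<'E'
from h import *
for n in ["top","side"]:
    c=arm.read_camera(n);f=c["frame"];
    hsv=cv2.cvtColor(f,cv2.COLOR_BGR2HSV)
    for nm,lo,hi in [("yellow",(22,150,90),(33,255,255)),("red",(0,190,90),(4,255,255)),("pink",(165,80,90),(179,200,255)),("wood",(5,90,60),(18,220,200))]:
        m=cv2.inRange(hsv,lo,hi); N,l,s,ce=cv2.connectedComponentsWithStats(m)
        for i in range(1,N):
            if s[i,4]>60: print(n,nm,s[i],ce[i].round(1),ray(c,*ce[i],0.022).round(3))
    if n=="top": crop=f[130:350,180:400]
    else: crop=f[160:340,220:420]
    cv2.imwrite(f"pics/b_{n}.png",cv2.resize(crop,None,fx=2.7 if n=="top" else 3,fy=2.7 if n=="top" else 3,interpolation=cv2.INTER_CUBIC))
E
```

```text
top yellow [302 242  25  23 409] [313.  252.7] [0.546 0.034 0.022]
top red [274 284  22  25 392] [284.4 295.6] [0.42  0.111 0.022]
top pink [235 246  26  23 450] [246.9 256.6] [0.529 0.224 0.022]
top pink [318 304  23  24 423] [328.7 315.3] [ 0.368 -0.017  0.022]
top wood [498 116  25  23 385] [511.6 126.8] [ 0.952 -0.555  0.022]
top wood [  47  178   75   79 4222] [ 85.2 218.5] [0.627 0.7   0.022]
top wood [ 272  205   72   19 1065] [309.6 213.8] [0.661 0.048 0.022]
side yellow [303 248  23  26 376] [313.  261.8] [0.551 0.045 0.022]
side pink [260 219  22  27 405] [270.2 233.3] [0.533 0.231 0.022]
side pink [261 290  26  28 455] [274.2 304.9] [ 0.367 -0.02   0.022]
side wood [  43    4  107   72 4706] [99.7 36.1] [0.846 2.429 0.022]
side wood [  0 104  21  16 228] [  8.7 111.4] [0.146 1.689 0.022]
side wood [   0  130   55   85 2804] [ 23.4 172.6] [0.048 1.105 0.022]
side wood [ 182  130   70   59 2206] [216.7 158.3] [0.641 0.73  0.022]
side wood [ 314  197   48   72 1936] [337.3 232.7] [0.693 0.099 0.022]
side wood [ 553  285   38   45 1158] [571.2 307. ] [ 0.952 -0.522  0.022]
```

View pics/b_top.png

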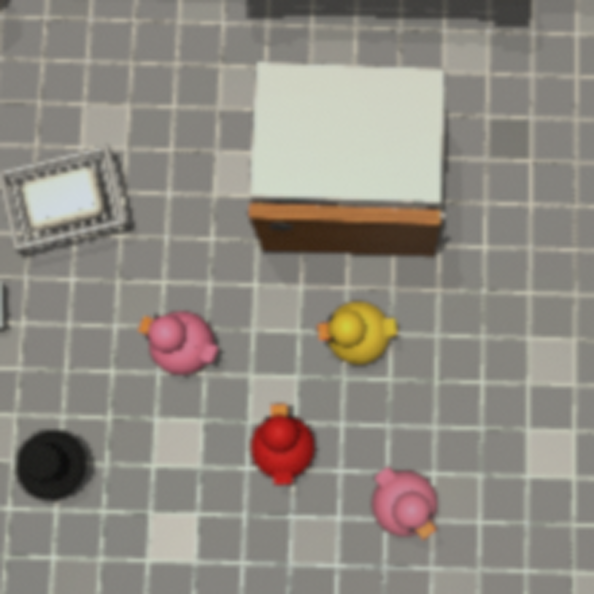

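View pics/b_side.png

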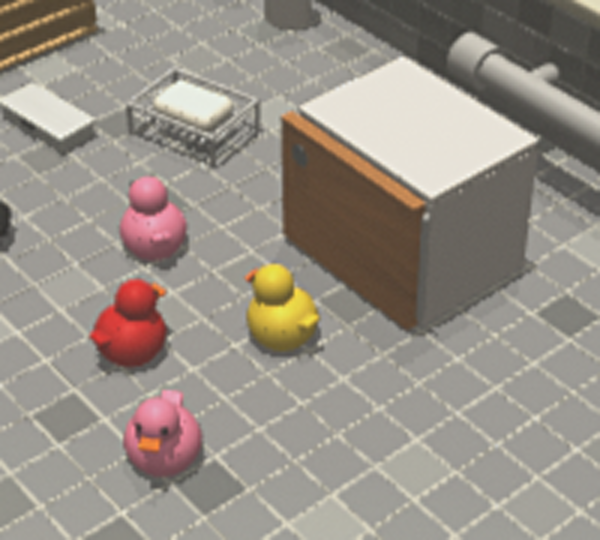

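The top view shows four duck-shaped things: yellow at (313,253), red at (285,293) and pink at (247,257) and (329,316). The yellow one fits, being yellow and right in front of the wooden door, and the enlarged crop confirms it. The door's outer face looks towards the robot, with the grey dot near its left (free) edge and the hinge on the right.

```bash
python3 - <<'E'
from h import *
c=arm.read_camera("top");s=arm.read_camera("side")
f=c["frame"];hsv=cv2.cvtColor(f,cv2.COLOR_BGR2HSV)
m=cv2.inRange(hsv[150:215,265:350],(30,0,170),(110,50,255))
cs,_=cv2.findContours(m,cv2.RETR_EXTERNAL,cv2.CHAIN_APPROX_NONE);k=max(cs,key=cv2.contourArea)
r=cv2.boxPoints(cv2.minAreaRect(k.astype(np.float32)))+[265,150]
a=cv2.approxPolyDP(k,4,True)[:,0]+[265,150]
for q in a: print("top corner",q,ray(c,*q,0.158).round(4))
# door top edge (z=.156)crop coords
for q in [(250,205),(250,219),(441,208),(441,222)]:
    u=np.array(q)/2.7+[180,130]-.3; print("door",u,ray(c,*u,0.156).round(4))
for q in [(283,114),(423,205),(435,193),(540,137),(404,58),(302,105)]:
    u=np.array(q)/3+[220,160]; print("side",u.round(1),ray(s,*u,0.157).round(4))
u=np.array((299,154))/3+[220,160]; print("dot",ray(s,*u,0.125).round(4))
# ducks: bodies via both views; beaks
for nm,z in [("bystander",0)]: 
  for n,u,z in [("massager",(199,303),.05),("jar",(479,283),.1),("tumbler",(471,243),.095),("shampoo",(443,205),.1),("nail",(161,245),.024),("rack",(204,205),.03),("blackneck",(198,299),.068)]:
    print(n,ray(c,*u,z).round(3))
m=cv2.inRange(hsv,(8,170,120),(19,255,255)); N,l,st,ce=cv2.connectedComponentsWithStats(m)
for i in range(1,N):
    if 8<st[i,4]<60: print("orange",ce[i],ray(c,*ce[i],0.05).round(3))
E
```

```text
top corner [275 153] [0.7946 0.1431 0.158 ]
top corner [273 201] [0.6601 0.1423 0.158 ]
top corner [342 204] [ 0.6578 -0.0421  0.158 ]
top corner [343 156] [ 0.7922 -0.0416  0.158 ]
door [272.29259259 205.62592593] [0.6479 0.1438 0.156 ]
door [272.29259259 210.81111111] [0.6337 0.1431 0.156 ]
door [343.03333333 206.73703704] [ 0.6508 -0.0452  0.156 ]
door [343.03333333 211.92222222] [ 0.6366 -0.0455  0.156 ]
side [314.3 198. ] [0.6358 0.1389 0.157 ]
side [361.  228.3] [ 0.6415 -0.0513  0.157 ]
side [365.  224.3] [ 0.6617 -0.0457  0.157 ]
side [400.  205.7] [ 0.7966 -0.0476  0.157 ]
side [354.7 179.3] [0.7919 0.1355 0.157 ]
side [320.7 195. ] [0.6595 0.1386 0.157 ]
dot [0.6336 0.1124 0.125 ]
massager [0.39  0.346 0.05 ]
jar [ 0.463 -0.423  0.1  ]
tumbler [ 0.575 -0.404  0.095]
shampoo [ 0.679 -0.326  0.1  ]
nail [0.555 0.473 0.024]
rack [0.676 0.356 0.03 ]
blackneck [0.4   0.345 0.068]
orange [300.25   252.4375] [0.541 0.069 0.05 ]
orange [283.14285714 282.07142857] [0.455 0.114 0.05 ]
```

```bash
cat >> h.py <<'E'
import json
def tri(cs,us):
    A=np.zeros((3,3));b=np.zeros(3)
    for c,u in zip(cs,us):
        E=c["extrinsics"];d=E[:3,:3]@np.linalg.inv(c["intrinsics"])@np.array([*u,1.]);d/=np.linalg.norm(d)
        P=np.eye(3)-np.outer(d,d);A+=P;b+=P@E[:3,3]
    return np.linalg.solve(A,b)
def Rdown(psi): # tool y at world angle psi(deg), z down
    p=np.radians(psi);y=np.array([np.cos(p),np.sin(p),0]);z=np.array([0,0,-1.]);x=np.cross(y,z)
    return np.stack([x,y,z],1)
def plan(wps,fing,step=0.036,ang=5.8,pose=None):
    """wps: list of (x,y,z,psi[,n]); prints rows in tool axes/units"""
    s=arm.get_state()
    p,Rm=(s["tool_pos"].copy(),R.from_rotvec(s["orientation"]).as_matrix()) if pose is None else pose
    rows=[]
    for w in wps:
        t=np.array(w[:3]);Rt=Rdown(w[3])
        rv=R.from_matrix(Rm.T@Rt).as_rotvec()
        n=max(1,int(np.ceil(np.linalg.norm(t-p)/step)),int(np.ceil(np.degrees(np.linalg.norm(rv))/ang)))
        if len(w)>4:n=max(n,w[4])
        for i in range(n):
            k=n-i
            tr=np.round(Rm.T@((t-p)/k)/0.04,2);rv=R.from_matrix(Rm.T@Rt).as_rotvec()
            ro=np.round(np.degrees(rv/k)/6,2)
            rows.append({"rot":ro.tolist(),"travel":tr.tolist(),"fingers":fing})
            p=p+Rm@tr*0.04;Rm=Rm@R.from_rotvec(np.radians(ro*6)).as_matrix()
    for i in range(0,len(rows),12): print(json.dumps(rows[i:i+12]))
    print(len(rows),p.round(4))
E
python3 - <<'E'
from h import *
c=arm.read_camera("top");s=arm.read_camera("side")
print("duck",tri([c,s],[(313,252.7),(313,261.8)]))
print("pinkL",tri([c,s],[(246.9,256.6),(270.2,233.3)]))
print("pinkR",tri([c,s],[(328.7,315.3),(274.2,304.9)]))
plan([(0.565,0.135,0.19,-8),(0.565,0.135,0.06,-8)],0.6)
E
```

```text
duck [0.54364755 0.03397989 0.03418239]
pinkL [0.52780568 0.22292991 0.02987904]
pinkR [ 0.36820606 -0.01689452  0.0186138 ]
[{"rot": [-0.0, 0.0, 0.8], "travel": [-0.74, -0.49, 0.06], "fingers": 0.6}, {"rot": [-0.0, 0.0, 0.8], "travel": [-0.78, -0.43, 0.06], "fingers": 0.6}, {"rot": [-0.0, 0.0, 0.8], "travel": [-0.81, -0.36, 0.06], "fingers": 0.6}, {"rot": [-0.0, 0.0, 0.8], "travel": [-0.84, -0.29, 0.06], "fingers": 0.6}, {"rot": [-0.0, 0.0, 0.8], "travel": [-0.86, -0.22, 0.06], "fingers": 0.6}, {"rot": [-0.0, 0.0, 0.79], "travel": [-0.87, -0.15, 0.06], "fingers": 0.6}, {"rot": [-0.0, 0.0, 0.8], "travel": [-0.88, -0.07, 0.06], "fingers": 0.6}, {"rot": [-0.0, 0.0, 0.79], "travel": [-0.88, 0.0, 0.06], "fingers": 0.6}, {"rot": [-0.0, 0.0, 0.8], "travel": [-0.88, 0.07, 0.06], "fingers": 0.6}, {"rot": [-0.0, 0.0, 0.79], "travel": [-0.87, 0.15, 0.06], "fingers": 0.6}, {"rot": [-0.0, 0.0, 0.8], "travel": [-0.86, 0.22, 0.06], "fingers": 0.6}, {"rot": [-0.0, 0.0, 0.79], "travel": [-0.84, 0.29, 0.06], "fingers": 0.6}]
[{"rot": [-0.0, 0.0, 0.8], "travel": [-0.81, 0.36, 0.06], "fingers": 0.6}, {"rot": [-0.0, 0.0, 0.79], "travel": [-0.78, 0.42, 0.06], "fingers": 0.6}, {"rot": [-0.0, 0.0, 0.8], "travel": [-0.74, 0.49, 0.06], "fingers": 0.6}, {"rot": [-0.0, 0.0, 0.79], "travel": [-0.69, 0.55, 0.07], "fingers": 0.6}, {"rot": [-0.0, 0.0, 0.8], "travel": [-0.65, 0.6, 0.06], "fingers": 0.6}, {"rot": [-0.0, 0.0, -0.0], "travel": [0.0, -0.0, 0.81], "fingers": 0.6}, {"rot": [-0.0, 0.0, -0.0], "travel": [0.0, -0.0, 0.81], "fingers": 0.6}, {"rot": [-0.0, 0.0, -0.0], "travel": [0.0, -0.0, 0.82], "fingers": 0.6}, {"rot": [-0.0, 0.0, -0.0], "travel": [0.0, -0.0, 0.81], "fingers": 0.6}]
21 [0.565  0.135  0.0601]
```

Call:
{"op": "carry_out", "data": {
  "steps": [
    {"rot": [0,0,0.8],"travel": [-0.74,-0.49,0.05],"fingers": 0.6},
    {"rot": [0,0,0.8],"travel": [-0.78,-0.43,0.05],"fingers": 0.6},
    {"rot": [0,0,0.8],"travel": [-0.81,-0.36,0.05],"fingers": 0.6},
    {"rot": [0,0,0.8],"travel": [-0.84,-0.29,0.05],"fingers": 0.6},
    {"rot": [0,0,0.8],"travel": [-0.86,-0.22,0.05],"fingers": 0.6},
    {"rot": [0,0,0.8],"travel": [-0.87,-0.15,0.05],"fingers": 0.6},
    {"rot": [0,0,0.8],"travel": [-0.88,-0.07,0.05],"fingers": 0.6},
    {"rot": [0,0,0.8],"travel": [-0.88,0,0.05],"fingers": 0.6},
    {"rot": [0,0,0.8],"travel": [-0.88,0.07,0.05],"fingers": 0.6},
    {"rot": [0,0,0.8],"travel": [-0.87,0.15,0.05],"fingers": 0.6},
    {"rot": [0,0,0.8],"travel": [-0.86,0.22,0.05],"fingers": 0.6}
  ]
}}

```text
t: 1.37
tool_pos: [0.431, 0.2907, 0.2092]
orientation: [-1.829, -2.553, -0.018]
ft_force: [-0.1, 0.1, 0.3]
gripper_width: 0.0514
```

```bash
python3 - <<'E'
from h import *
plan([(0.559,0.135,0.19,-8)],0.6)
plan([(0.559,0.135,0.06,-8)],0.6,pose=(np.array([.559,.135,.19]),Rdown(-8)))
E
```

```text
[{"rot": [0.01, -0.02, 0.74], "travel": [-0.79, 0.3, 0.08], "fingers": 0.6}, {"rot": [0.01, -0.01, 0.74], "travel": [-0.76, 0.35, 0.08], "fingers": 0.6}, {"rot": [0.01, -0.02, 0.74], "travel": [-0.73, 0.41, 0.08], "fingers": 0.6}, {"rot": [0.01, -0.01, 0.75], "travel": [-0.7, 0.47, 0.08], "fingers": 0.6}, {"rot": [0.01, -0.02, 0.74], "travel": [-0.66, 0.52, 0.07], "fingers": 0.6}, {"rot": [0.01, -0.01, 0.75], "travel": [-0.61, 0.58, 0.08], "fingers": 0.6}]
6 [0.5591 0.1349 0.19  ]
[{"rot": [0.0, 0.0, 0.0], "travel": [0.0, 0.0, 0.81], "fingers": 0.6}, {"rot": [0.0, 0.0, 0.0], "travel": [0.0, 0.0, 0.81], "fingers": 0.6}, {"rot": [0.0, 0.0, 0.0], "travel": [0.0, 0.0, 0.81], "fingers": 0.6}, {"rot": [0.0, 0.0, 0.0], "travel": [0.0, 0.0, 0.82], "fingers": 0.6}]
4 [0.559 0.135 0.06 ]
```

Call:
{"op": "carry_out", "data": {
  "steps": [
    {"rot": [0,-0.02,0.75],"travel": [-0.79,0.3,0.05],"fingers": 0.6},
    {"rot": [0,-0.02,0.75],"travel": [-0.76,0.35,0.05],"fingers": 0.6},
    {"rot": [0,-0.02,0.75],"travel": [-0.73,0.41,0.05],"fingers": 0.6},
    {"rot": [0,-0.02,0.75],"travel": [-0.7,0.47,0.05],"fingers": 0.6},
    {"rot": [0,-0.02,0.75],"travel": [-0.66,0.52,0.05],"fingers": 0.6},
    {"rot": [0,-0.02,0.75],"travel": [-0.6,0.58,0.05],"fingers": 0.6},
    {"rot": [0,0,0],"travel": [0,0,0],"fingers": 0.6}
  ]
}}

```text
t: 1.95
tool_pos: [0.5684, 0.1189, 0.1983]
orientation: [2.4, 2.007, 0.014]
ft_force: [0.0, 1.0, -0.1]
gripper_width: 0.0515
```

```bash
python3 - <<'E'
from h import *
s=arm.get_state();c=arm.read_camera("wrist");f=c["frame"]
cv2.imwrite("pics/c_wrist.png",f)
print(s["tool_pos"],R.from_rotvec(s["orientation"]).as_matrix().round(3).tolist())
plan([(0.559,0.135,0.06,-8)],0.6)
hsv=cv2.cvtColor(f,cv2.COLOR_BGR2HSV)
m=cv2.inRange(hsv,(20,150,90),(35,255,255));N,l,st,ce=cv2.connectedComponentsWithStats(m)
T=np.eye(4);T[:3,:3]=R.from_rotvec(s["orientation"]).as_matrix();T[:3,3]=s["tool_pos"]
c["extrinsics"]=T@c["tool_from_camera"]
for i in range(1,N):
    if st[i,4]>200: print(st[i],ce[i],ray(c,*ce[i],0.035))
E
```

```text
[0.5683853  0.1188743  0.19832777] [[0.177, 0.984, 0.015], [0.984, -0.177, -0.004], [-0.001, 0.016, -1.0]]
[{"rot": [0.03, 0.0, -0.09], "travel": [0.08, -0.07, 0.86], "fingers": 0.6}, {"rot": [0.03, 0.0, -0.08], "travel": [0.08, -0.07, 0.86], "fingers": 0.6}, {"rot": [0.03, 0.0, -0.09], "travel": [0.08, -0.06, 0.87], "fingers": 0.6}, {"rot": [0.03, 0.0, -0.08], "travel": [0.08, -0.06, 0.86], "fingers": 0.6}]
4 [0.5589 0.1348 0.0601]
[ 271  262   69   79 3456] [307.40162037 298.90509259] [0.55048171 0.03849169 0.035     ]
```

View pics/c_wrist.png

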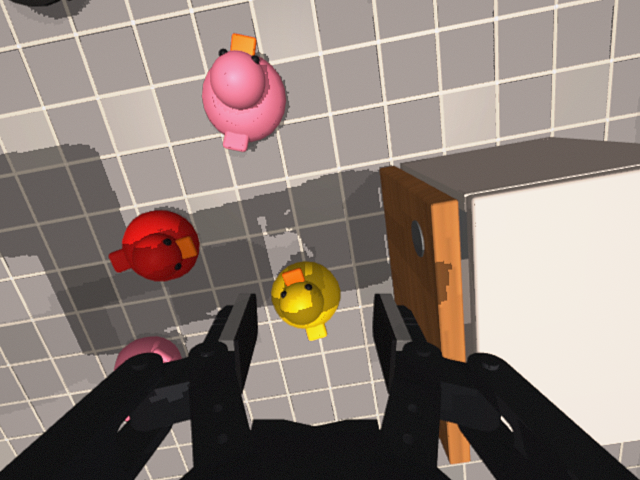

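```bash
python3 - <<'E'
from h import *
plan([(0.547,0.135,0.06,0),(0.547,0.135,0.016,0,3)],0.6)
E
```

```text
[{"rot": [0.03, 0.0, -0.42], "travel": [0.07, -0.14, 0.86], "fingers": 0.6}, {"rot": [0.03, 0.0, -0.42], "travel": [0.07, -0.14, 0.86], "fingers": 0.6}, {"rot": [0.03, 0.01, -0.42], "travel": [0.08, -0.13, 0.86], "fingers": 0.6}, {"rot": [0.03, 0.0, -0.42], "travel": [0.08, -0.13, 0.87], "fingers": 0.6}, {"rot": [-0.0, 0.0, 0.0], "travel": [0.0, 0.0, 0.37], "fingers": 0.6}, {"rot": [-0.0, 0.0, 0.0], "travel": [0.0, 0.0, 0.36], "fingers": 0.6}, {"rot": [-0.0, 0.0, 0.0], "travel": [0.0, 0.0, 0.37], "fingers": 0.6}]
7 [0.5469 0.1348 0.016 ]
```

Call:
{"op": "carry_out", "data": {
  "steps": [
    {"rot": [0.03,0,-0.42],"travel": [0.08,-0.14,0.8],"fingers": 0.6},
    {"rot": [0.03,0,-0.42],"travel": [0.08,-0.14,0.8],"fingers": 0.6},
    {"rot": [0.03,0,-0.42],"travel": [0.08,-0.13,0.8],"fingers": 0.6},
    {"rot": [0.03,0,-0.42],"travel": [0.08,-0.13,0.8],"fingers": 0.6},
    {"rot": [0,0,0],"travel": [0,0,0],"fingers": 0.6}
  ]
}}

```text
t: 2.42
tool_pos: [0.5493, 0.1378, 0.07]
orientation: [2.206, 2.229, 0.011]
ft_force: [-1.7, -0.6, -0.4]
gripper_width: 0.0514
```

```bash
python3 - <<'E'
from h import *
s=arm.get_state();c=arm.read_camera("wrist");f=c["frame"]
cv2.imwrite("pics/d_wrist.png",f)
plan([(0.547,0.135,0.016,0,4)],0.6)
E
```

```text
[{"rot": [0.03, -0.0, 0.02], "travel": [-0.02, -0.03, 0.35], "fingers": 0.6}, {"rot": [0.03, -0.0, 0.02], "travel": [-0.02, -0.03, 0.35], "fingers": 0.6}, {"rot": [0.03, -0.0, 0.02], "travel": [-0.02, -0.03, 0.36], "fingers": 0.6}, {"rot": [0.04, -0.01, 0.02], "travel": [-0.01, -0.03, 0.35], "fingers": 0.6}]
4 [0.5471 0.1351 0.0161]
```

View pics/d_wrist.png

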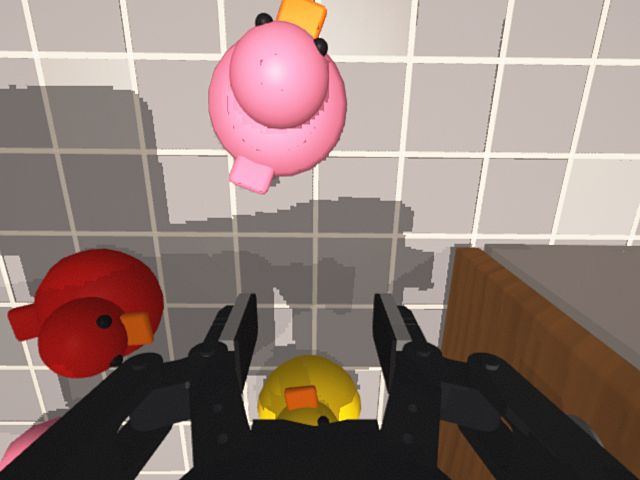

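The yellow duck is centred between the two finger tips (beak at (301,397)), so it is clear to descend and push.

Call:
{"op": "carry_out", "data": {
  "steps": [
    {"rot": [0.03,0,0],"travel": [0,-0.02,0.35],"fingers": 0.6},
    {"rot": [0.03,0,0],"travel": [0,-0.02,0.35],"fingers": 0.6},
    {"rot": [0.03,0,0],"travel": [0,-0.02,0.35],"fingers": 0.6},
    {"rot": [0.03,0,0],"travel": [0,-0.02,0.3],"fingers": 0.6},
    {"rot": [0,0,0],"travel": [0,0,0],"fingers": 0.6}
  ]
}}

```text
t: 2.88
tool_pos: [0.5544, 0.1404, 0.0232]
orientation: [2.204, 2.225, 0.018]
ft_force: [-0.6, 0.3, -0.1]
gripper_width: 0.0508
```

```bash
python3 - <<'E'
from h import *
print(arm.get_state()["tool_pos"])
plan([(0.547,0.08,0.016,0,4),(0.547,0.02,0.016,0,6)],0.6)
E
```

```text
[0.55440165 0.14039848 0.02315197]
[{"rot": [0.03, -0.0, 0.02], "travel": [-0.38, -0.05, 0.04], "fingers": 0.6}, {"rot": [0.04, -0.01, 0.02], "travel": [-0.38, -0.05, 0.04], "fingers": 0.6}, {"rot": [0.03, -0.0, 0.03], "travel": [-0.37, -0.05, 0.05], "fingers": 0.6}, {"rot": [0.04, -0.01, 0.02], "travel": [-0.38, -0.05, 0.05], "fingers": 0.6}, {"rot": [-0.0, 0.0, 0.0], "travel": [-0.25, 0.0, -0.0], "fingers": 0.6}, {"rot": [-0.0, 0.0, 0.0], "travel": [-0.25, 0.0, -0.0], "fingers": 0.6}, {"rot": [-0.0, 0.0, 0.0], "travel": [-0.25, 0.0, -0.0], "fingers": 0.6}, {"rot": [-0.0, 0.0, 0.0], "travel": [-0.25, 0.0, -0.0], "fingers": 0.6}, {"rot": [-0.0, 0.0, 0.0], "travel": [-0.25, 0.0, -0.0], "fingers": 0.6}, {"rot": [-0.0, 0.0, 0.0], "travel": [-0.25, 0.0, -0.0], "fingers": 0.6}]
10 [0.5468 0.02   0.0158]
```

Call:
{"op": "carry_out", "data": {
  "steps": [
    {"rot": [0.05,0,0],"travel": [-0.38,-0.08,0.07],"fingers": 0.6},
    {"rot": [0.05,0,0],"travel": [-0.38,-0.08,0.07],"fingers": 0.6},
    {"rot": [0.05,0,0],"travel": [-0.38,-0.08,0.07],"fingers": 0.6},
    {"rot": [0.05,0,0],"travel": [-0.38,-0.08,0.05],"fingers": 0.6},
    {"rot": [0,0,0],"travel": [-0.3,0,0],"fingers": 0.6},
    {"rot": [0,0,0],"travel": [-0.3,0,0],"fingers": 0.6}
  ]
}}

```text
t: 3.38
tool_pos: [0.546, 0.055, 0.0148]
orientation: [-2.205, -2.236, -0.003]
ft_force: [1.1, 0.5, 0.7]
gripper_width: 0.0513
```

```bash
python3 - <<'E'
from h import *
s=arm.get_state();c=arm.read_camera("wrist");f=c["frame"]
cv2.imwrite("pics/e_wrist.png",f)
f=arm.read_camera("top")["frame"][130:350,180:400];cv2.imwrite("pics/e_top.png",cv2.resize(f,None,fx=2.7,fy=2.7))
plan([(0.547,0.02,0.016,0,4)],0.6)
E
```

```text
[{"rot": [0.0, -0.0, 0.03], "travel": [-0.21, 0.0, -0.01], "fingers": 0.6}, {"rot": [0.0, -0.01, 0.03], "travel": [-0.21, 0.0, -0.01], "fingers": 0.6}, {"rot": [0.01, -0.0, 0.03], "travel": [-0.21, 0.0, -0.0], "fingers": 0.6}, {"rot": [0.0, -0.01, 0.02], "travel": [-0.22, 0.01, -0.01], "fingers": 0.6}]
4 [0.5471 0.02   0.016 ]
```

View pics/e_wrist.png

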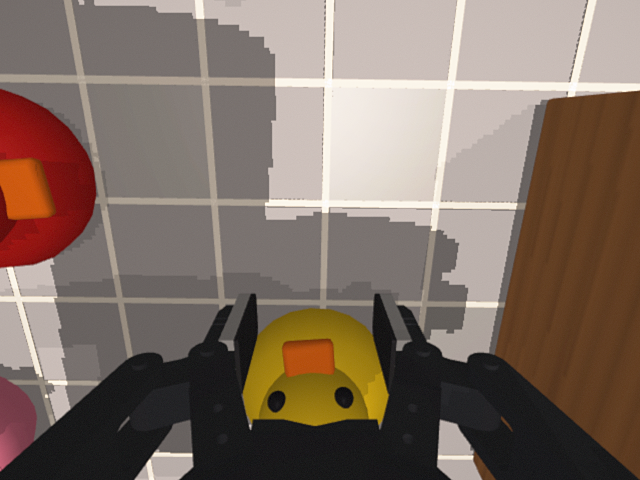

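View pics/e_top.png

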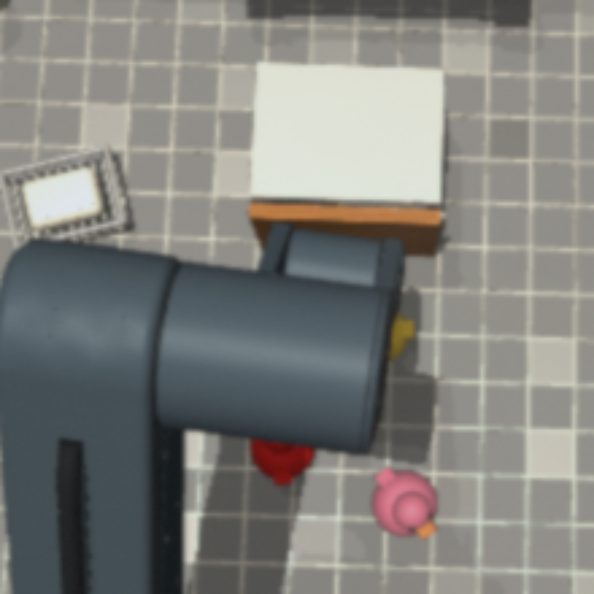

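```bash
python3 - <<'E'
from h import *
plan([(0.534,-0.06,0.016,-20,10),(0.485,-0.2,0.016,-20)],0.6,step=0.012)
E
```

```text
[{"rot": [0.0, -0.0, 0.34], "travel": [-0.28, -0.03, -0.0], "fingers": 0.6}, {"rot": [0.0, -0.0, 0.34], "travel": [-0.29, -0.02, -0.0], "fingers": 0.6}, {"rot": [0.0, -0.0, 0.35], "travel": [-0.29, -0.02, -0.0], "fingers": 0.6}, {"rot": [0.0, -0.0, 0.34], "travel": [-0.29, -0.0, -0.0], "fingers": 0.6}, {"rot": [0.0, -0.0, 0.35], "travel": [-0.29, 0.01, -0.01], "fingers": 0.6}, {"rot": [0.0, -0.0, 0.34], "travel": [-0.28, 0.01, -0.0], "fingers": 0.6}, {"rot": [0.0, -0.0, 0.35], "travel": [-0.28, 0.03, -0.01], "fingers": 0.6}, {"rot": [0.0, -0.01, 0.34], "travel": [-0.29, 0.04, -0.0], "fingers": 0.6}, {"rot": [0.0, -0.0, 0.35], "travel": [-0.28, 0.04, -0.01], "fingers": 0.6}, {"rot": [0.01, -0.01, 0.34], "travel": [-0.28, 0.06, -0.0], "fingers": 0.6}, {"rot": [-0.0, 0.0, 0.0], "travel": [-0.29, 0.0, -0.0], "fingers": 0.6}, {"rot": [-0.0, 0.0, 0.0], "travel": [-0.28, 0.0, -0.0], "fingers": 0.6}]
[{"rot": [-0.0, 0.0, 0.0], "travel": [-0.29, 0.0, -0.0], "fingers": 0.6}, {"rot": [-0.0, 0.0, 0.0], "travel": [-0.28, 0.0, -0.0], "fingers": 0.6}, {"rot": [-0.0, 0.0, 0.0], "travel": [-0.29, 0.0, -0.0], "fingers": 0.6}, {"rot": [-0.0, 0.0, 0.0], "travel": [-0.28, 0.01, -0.0], "fingers": 0.6}, {"rot": [-0.0, 0.0, 0.0], "travel": [-0.29, 0.0, -0.0], "fingers": 0.6}, {"rot": [-0.0, 0.0, 0.0], "travel": [-0.28, 0.01, -0.0], "fingers": 0.6}, {"rot": [-0.0, 0.0, 0.0], "travel": [-0.29, 0.0, -0.0], "fingers": 0.6}, {"rot": [-0.0, 0.0, 0.0], "travel": [-0.28, 0.01, -0.0], "fingers": 0.6}, {"rot": [-0.0, 0.0, 0.0], "travel": [-0.29, 0.0, -0.0], "fingers": 0.6}, {"rot": [-0.0, 0.0, 0.0], "travel": [-0.28, 0.01, -0.0], "fingers": 0.6}, {"rot": [-0.0, 0.0, 0.0], "travel": [-0.29, 0.0, -0.0], "fingers": 0.6}]
23 [ 0.4849 -0.2     0.0159]
```

Call:
{"op": "carry_out", "data": {
  "steps": [
    {"rot": [0,0,0.34],"travel": [-0.28,-0.02,0],"fingers": 0.6},
    {"rot": [0,0,0.34],"travel": [-0.28,-0.02,0],"fingers": 0.6},
    {"rot": [0,0,0.34],"travel": [-0.28,-0.02,0],"fingers": 0.6},
    {"rot": [0,0,0.34],"travel": [-0.28,0,0],"fingers": 0.6},
    {"rot": [0,0,0.34],"travel": [-0.28,0,0],"fingers": 0.6},
    {"rot": [0,0,0.34],"travel": [-0.28,0.02,0],"fingers": 0.6},
    {"rot": [0,0,0.34],"travel": [-0.28,0.02,0],"fingers": 0.6},
    {"rot": [0,0,0.34],"travel": [-0.28,0.04,0],"fingers": 0.6},
    {"rot": [0,0,0.34],"travel": [-0.28,0.04,0],"fingers": 0.6},
    {"rot": [0,0,0.34],"travel": [-0.28,0.04,0],"fingers": 0.6}
  ]
}}

```text
t: 4.32
tool_pos: [0.5319, -0.0663, 0.0156]
orientation: [2.599, 1.763, 0.007]
ft_force: [-0.6, 1.3, 0.5]
gripper_width: 0.0511
```

```bash
python3 - <<'E'
from h import *
s=arm.get_state();c=arm.read_camera("wrist");f=c["frame"]
cv2.imwrite("pics/f_wrist.png",f)
plan([(0.485,-0.2,0.016,-20)],0.6,step=0.012)
E
```

```text
[{"rot": [0.0, -0.0, -0.03], "travel": [-0.29, 0.01, -0.0], "fingers": 0.6}, {"rot": [0.0, -0.0, -0.03], "travel": [-0.29, 0.01, -0.0], "fingers": 0.6}, {"rot": [0.0, -0.0, -0.02], "travel": [-0.29, 0.01, -0.0], "fingers": 0.6}, {"rot": [0.0, -0.0, -0.03], "travel": [-0.29, 0.01, -0.0], "fingers": 0.6}, {"rot": [0.0, -0.0, -0.02], "travel": [-0.29, 0.01, -0.0], "fingers": 0.6}, {"rot": [0.01, -0.0, -0.03], "travel": [-0.29, 0.01, -0.0], "fingers": 0.6}, {"rot": [0.0, -0.0, -0.02], "travel": [-0.29, 0.01, -0.0], "fingers": 0.6}, {"rot": [0.01, -0.0, -0.03], "travel": [-0.29, 0.0, -0.0], "fingers": 0.6}, {"rot": [0.0, -0.01, -0.02], "travel": [-0.29, 0.0, -0.0], "fingers": 0.6}, {"rot": [0.01, -0.0, -0.03], "travel": [-0.3, 0.01, -0.01], "fingers": 0.6}, {"rot": [0.0, -0.01, -0.02], "travel": [-0.29, 0.0, -0.0], "fingers": 0.6}, {"rot": [0.01, -0.0, -0.03], "travel": [-0.3, 0.0, -0.01], "fingers": 0.6}]
12 [ 0.4848 -0.2001  0.0161]
```

View pics/f_wrist.png

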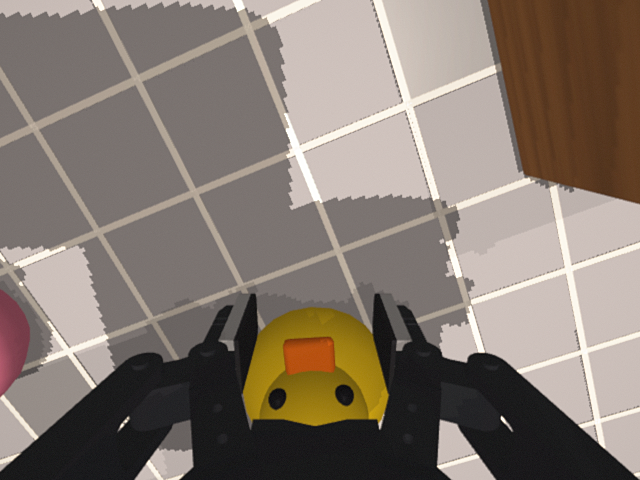

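The duck is still seated between the fingers (beak at (308,355)) and upright. I keep pushing and ease off at the end.

Call:
{"op": "carry_out", "data": {
  "steps": [
    {"rot": [0,0,0],"travel": [-0.3,0,0],"fingers": 0.6},
    {"rot": [0,0,0],"travel": [-0.3,0,0],"fingers": 0.6},
    {"rot": [0,0,0],"travel": [-0.3,0,0],"fingers": 0.6},
    {"rot": [0,0,0],"travel": [-0.3,0,0],"fingers": 0.6},
    {"rot": [0,0,0],"travel": [-0.3,0,0],"fingers": 0.6},
    {"rot": [0,0,0],"travel": [-0.3,0,0],"fingers": 0.6},
    {"rot": [0,0,0],"travel": [-0.3,0,0],"fingers": 0.6},
    {"rot": [0,0,0],"travel": [-0.3,0,0],"fingers": 0.6},
    {"rot": [0,0,0],"travel": [-0.3,0,0],"fingers": 0.6},
    {"rot": [0,0,0],"travel": [-0.25,0,0],"fingers": 0.6},
    {"rot": [0,0,0],"travel": [-0.2,0,0],"fingers": 0.6},
    {"rot": [0,0,0],"travel": [-0.1,0,0],"fingers": 0.6}
  ]
}}

```text
t: 5.37
tool_pos: [0.478, -0.1991, 0.0155]
orientation: [2.607, 1.752, 0.008]
ft_force: [-0.0, 0.4, 0.1]
gripper_width: 0.0512
```

```bash
python3 - <<'E'
from h import *
s=arm.get_state();c=arm.read_camera("side");f=c["frame"]
cv2.imwrite("pics/g_side.png",f)
hsv=cv2.cvtColor(f,cv2.COLOR_BGR2HSV)
m=cv2.inRange(hsv,(20,150,90),(35,255,255));N,l,st,ce=cv2.connectedComponentsWithStats(m)
for i in range(1,N):
    if st[i,4]>50: print(st[i],ce[i],ray(c,*ce[i],0.03))
E
```

```text
[344 316  26  31 500] [356.564 331.588] [ 0.4662204  -0.22926895  0.03      ]
```

View pics/g_side.png

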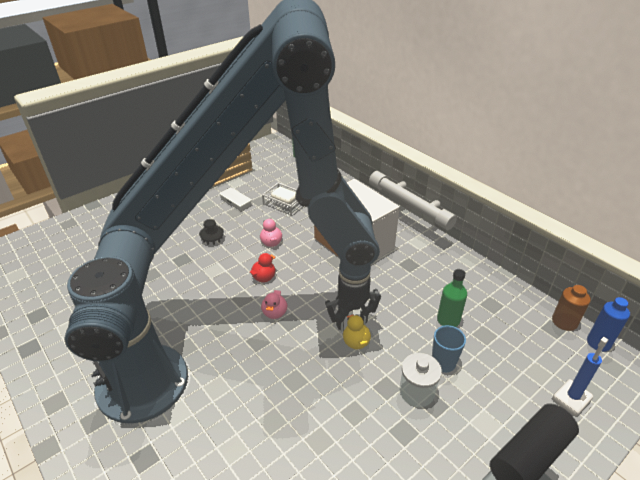

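```bash
python3 - <<'E'
from h import *
plan([(0.509,-0.115,0.016,-20,4)],0.6,step=0.03)
plan([(0.53,-0.06,0.14,-35),(0.58,0.112,0.22,-90)],0.0,pose=(np.array([.509,-.115,.016]),Rdown(-20)))
E
```

```text
[{"rot": [0.01, -0.01, -0.09], "travel": [0.56, -0.02, -0.0], "fingers": 0.6}, {"rot": [0.01, -0.01, -0.09], "travel": [0.56, -0.02, -0.0], "fingers": 0.6}, {"rot": [0.01, -0.01, -0.09], "travel": [0.57, -0.01, -0.0], "fingers": 0.6}, {"rot": [0.01, -0.0, -0.1], "travel": [0.56, -0.0, -0.01], "fingers": 0.6}]
4 [ 0.509  -0.115   0.0161]
[{"rot": [0.0, 0.0, 0.62], "travel": [0.37, 0.01, -0.78], "fingers": 0.0}, {"rot": [0.0, 0.0, 0.63], "travel": [0.37, -0.02, -0.77], "fingers": 0.0}, {"rot": [0.0, 0.0, 0.62], "travel": [0.36, -0.04, -0.78], "fingers": 0.0}, {"rot": [0.0, 0.0, 0.63], "travel": [0.36, -0.07, -0.77], "fingers": 0.0}, {"rot": [0.0, 0.0, 0.92], "travel": [0.42, -0.14, -0.2], "fingers": 0.0}, {"rot": [0.0, 0.0, 0.92], "travel": [0.41, -0.18, -0.2], "fingers": 0.0}, {"rot": [0.0, 0.0, 0.92], "travel": [0.39, -0.22, -0.2], "fingers": 0.0}, {"rot": [0.0, 0.0, 0.92], "travel": [0.37, -0.26, -0.2], "fingers": 0.0}, {"rot": [0.0, 0.0, 0.91], "travel": [0.34, -0.29, -0.2], "fingers": 0.0}, {"rot": [0.0, 0.0, 0.92], "travel": [0.31, -0.33, -0.2], "fingers": 0.0}, {"rot": [0.0, 0.0, 0.91], "travel": [0.27, -0.35, -0.2], "fingers": 0.0}, {"rot": [0.0, 0.0, 0.92], "travel": [0.24, -0.38, -0.2], "fingers": 0.0}]
[{"rot": [0.0, 0.0, 0.91], "travel": [0.2, -0.4, -0.2], "fingers": 0.0}, {"rot": [0.0, 0.0, 0.92], "travel": [0.17, -0.42, -0.2], "fingers": 0.0}]
14 [0.5801 0.112  0.22  ]
```

Call:
{"op": "carry_out", "data": {
  "steps": [
    {"rot": [0,0,0],"travel": [0.3,0,0],"fingers": 0.6},
    {"rot": [0,0,0],"travel": [0.55,0,0],"fingers": 0.6},
    {"rot": [0,0,0],"travel": [0.55,0,0],"fingers": 0.6},
    {"rot": [0,0,0],"travel": [0.55,0,-0.1],"fingers": 0.6},
    {"rot": [0,0,0],"travel": [0.3,0,-0.4],"fingers": 0.6},
    {"rot": [0,0,0.6],"travel": [0.37,0,-0.77],"fingers": 0.2},
    {"rot": [0,0,0.6],"travel": [0.36,-0.02,-0.77],"fingers": 0},
    {"rot": [0,0,0.6],"travel": [0.36,-0.04,-0.77],"fingers": 0},
    {"rot": [0,0,0.6],"travel": [0.36,-0.07,-0.77],"fingers": 0},
    {"rot": [0,0,0],"travel": [0,0,-0.5],"fingers": 0}
  ]
}}

```text
t: 6.25
tool_pos: [0.5332, -0.0448, 0.1795]
orientation: [-2.8, -1.391, 0.008]
ft_force: [1.0, -0.8, 0.0]
gripper_width: -0.0002
```

```bash
python3 - <<'E'
from h import *
s=arm.get_state();c=arm.read_camera("wrist");f=c["frame"]
cv2.imwrite("pics/h_wrist.png",f)
plan([(0.575,0.112,0.22,-90)],0.0)
E
```

```text
[{"rot": [-0.01, 0.0, 0.88], "travel": [0.38, -0.16, -0.09], "fingers": 0.0}, {"rot": [-0.01, 0.0, 0.88], "travel": [0.36, -0.19, -0.09], "fingers": 0.0}, {"rot": [-0.01, 0.0, 0.88], "travel": [0.34, -0.22, -0.09], "fingers": 0.0}, {"rot": [-0.01, 0.0, 0.88], "travel": [0.32, -0.26, -0.09], "fingers": 0.0}, {"rot": [-0.01, 0.0, 0.88], "travel": [0.29, -0.28, -0.09], "fingers": 0.0}, {"rot": [-0.01, 0.0, 0.89], "travel": [0.26, -0.31, -0.09], "fingers": 0.0}, {"rot": [-0.01, 0.0, 0.88], "travel": [0.24, -0.33, -0.09], "fingers": 0.0}, {"rot": [-0.01, 0.0, 0.89], "travel": [0.2, -0.35, -0.1], "fingers": 0.0}, {"rot": [-0.01, 0.0, 0.88], "travel": [0.17, -0.37, -0.09], "fingers": 0.0}, {"rot": [-0.0, 0.01, 0.89], "travel": [0.14, -0.39, -0.1], "fingers": 0.0}]
10 [0.5751 0.1121 0.2201]
```

View pics/h_wrist.png

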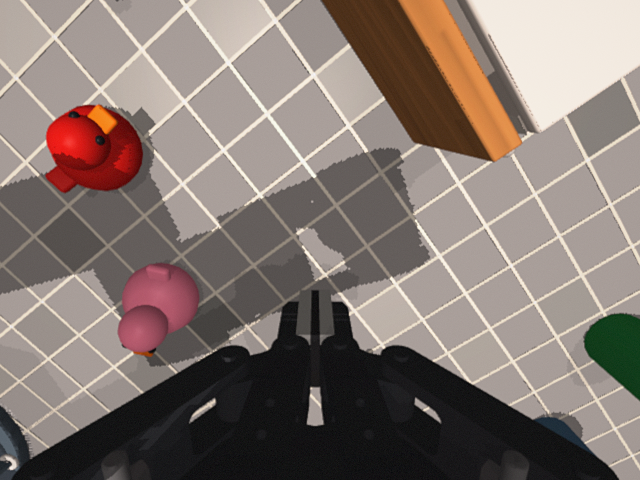

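Call:
{"op": "carry_out", "data": {
  "steps": [
    {"rot": [0,0,0.88],"travel": [0.38,-0.16,-0.09],"fingers": 0},
    {"rot": [0,0,0.88],"travel": [0.36,-0.19,-0.09],"fingers": 0},
    {"rot": [0,0,0.88],"travel": [0.34,-0.22,-0.09],"fingers": 0},
    {"rot": [0,0,0.88],"travel": [0.32,-0.26,-0.09],"fingers": 0},
    {"rot": [0,0,0.88],"travel": [0.29,-0.28,-0.09],"fingers": 0},
    {"rot": [0,0,0.88],"travel": [0.26,-0.31,-0.09],"fingers": 0},
    {"rot": [0,0,0.88],"travel": [0.24,-0.33,-0.09],"fingers": 0},
    {"rot": [0,0,0.88],"travel": [0.2,-0.35,-0.1],"fingers": 0},
    {"rot": [0,0,0.88],"travel": [0.17,-0.37,-0.09],"fingers": 0},
    {"rot": [0,0,0.88],"travel": [0.1,-0.38,0],"fingers": 0},
    {"rot": [0,0,0],"travel": [0,0,0],"fingers": 0}
  ]
}}

```text
t: 7.22
tool_pos: [0.5715, 0.1344, 0.2186]
orientation: [-3.132, 0.044, 0.01]
ft_force: [-0.2, -0.6, -0.7]
gripper_width: 0.0
```

```bash
python3 - <<'E'
from h import *
s=arm.get_state();c=arm.read_camera("wrist");f=c["frame"]
cv2.imwrite("pics/i_wrist.png",f)
T=np.eye(4);T[:3,:3]=R.from_rotvec(s["orientation"]).as_matrix();T[:3,3]=s["tool_pos"];print(T.round(3))
c["extrinsics"]=T@c["tool_from_camera"]
print("expected dot px",proj(c,(0.634,0.112,.125)),"free top",proj(c,(0.634,.142,.156)), "hinge", proj(c,(0.636,-.048,.156)))
hsv=cv2.cvtColor(f,cv2.COLOR_BGR2HSV)
plan([(0.585,0.112,0.112,-90)],0.0)
E
```

```text
[[ 1.    -0.028 -0.006  0.572]
 [-0.028 -1.     0.009  0.134]
 [-0.007 -0.009 -1.     0.219]
 [ 0.     0.     0.     1.   ]]
expected dot px [349.07598591 149.18662624] free top [300.22068066 155.48507932] hinge [644.32165219 141.94899857]
[{"rot": [-0.02, 0.02, -0.06], "travel": [0.09, 0.14, 0.66], "fingers": 0.0}, {"rot": [-0.02, 0.02, -0.06], "travel": [0.09, 0.13, 0.67], "fingers": 0.0}, {"rot": [-0.02, 0.01, -0.06], "travel": [0.09, 0.14, 0.66], "fingers": 0.0}, {"rot": [-0.02, 0.02, -0.06], "travel": [0.1, 0.13, 0.67], "fingers": 0.0}]
4 [0.5851 0.112  0.1119]
```

View pics/i_wrist.png

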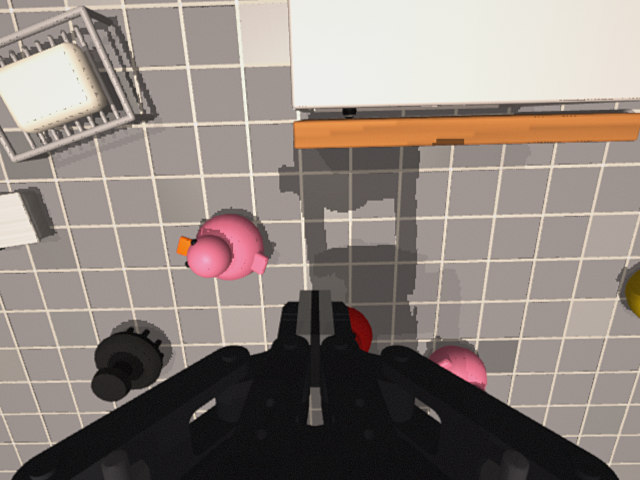

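```bash
python3 - <<'E'
from h import *
s=arm.get_state();c=arm.read_camera("wrist")
T=np.eye(4);T[:3,:3]=R.from_rotvec(s["orientation"]).as_matrix();T[:3,3]=s["tool_pos"]
c["extrinsics"]=T@c["tool_from_camera"]
for u in [(296,148.5),(296,121.5),(637,140),(637,113)]: print(u,ray(c,*u,.156).round(4))
E
```

```text
(296, 148.5) [0.6374 0.1433 0.156 ]
(296, 121.5) [0.6518 0.1426 0.156 ]
(637, 140) [ 0.6373 -0.0446  0.156 ]
(637, 113) [ 0.6514 -0.0409  0.156 ]
```

Call:
{"op": "carry_out", "data": {
  "steps": [
    {"rot": [0,0,0],"travel": [0.08,0.15,0.66],"fingers": 0},
    {"rot": [0,0.05,-0.1],"travel": [0.08,0.15,0.66],"fingers": 0},
    {"rot": [0,0.05,-0.1],"travel": [0.08,0.15,0.66],"fingers": 0},
    {"rot": [0,0,0],"travel": [0.08,0.15,0.6],"fingers": 0},
    {"rot": [0,0,0],"travel": [0,0,0],"fingers": 0}
  ]
}}

```text
t: 7.73
tool_pos: [0.5836, 0.1066, 0.1134]
orientation: [-3.136, -0.012, -0.013]
ft_force: [-0.4, 0.2, -0.4]
gripper_width: 0.0
```

```bash
python3 - <<'E'
from h import *
s=arm.get_state()
print(s["tool_pos"],R.from_rotvec(s["orientation"]).as_matrix().round(3))
c=arm.read_camera("side");cv2.imwrite("pics/j_side.png",cv2.resize(c["frame"][130:310,220:420],None,fx=3,fy=3))
E
```

```text
[0.58356492 0.10663061 0.11336062] [[ 1.     0.008  0.008]
 [ 0.008 -1.     0.006]
 [ 0.008 -0.005 -1.   ]]
```

View pics/j_side.png

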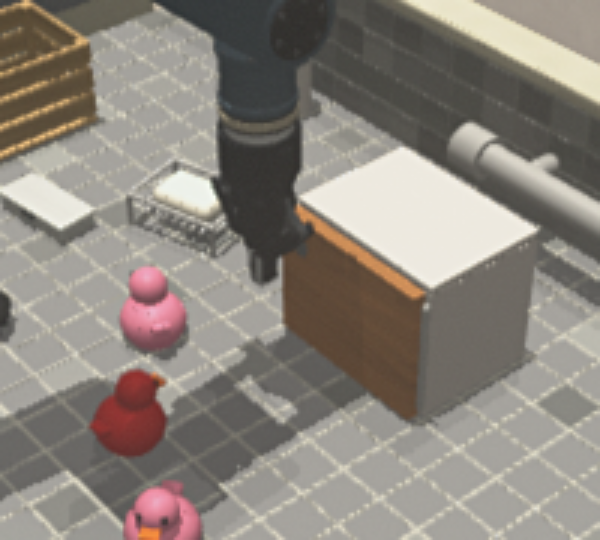

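Call:
{"op": "carry_out", "data": {
  "steps": [
    {"rot": [0,0,0],"travel": [0.3,-0.13,0],"fingers": 0},
    {"rot": [0,0,0],"travel": [0.3,0,0],"fingers": 0},
    {"rot": [0,0,0],"travel": [0.15,0,0],"fingers": 0},
    {"rot": [0,0,0],"travel": [0.1,0,0],"fingers": 0}
  ]
}}

```text
t: 8.12
tool_pos: [0.6177, 0.1119, 0.1192]
orientation: [-3.136, -0.014, -0.014]
ft_force: [-0.2, 0.3, 0.1]
gripper_width: -0.0002
```

Call:
{"op": "carry_out", "data": {
  "steps": [
    {"rot": [0,0,0],"travel": [0.1,0,0],"fingers": 0},
    {"rot": [0,0,0],"travel": [0.1,0,0],"fingers": 0}
  ]
}}

```text
t: 8.28
tool_pos: [0.6263, 0.112, 0.1215]
orientation: [-3.136, -0.015, -0.016]
ft_force: [-2.9, -0.3, -2.3]
gripper_width: -0.0
```

Call:
{"op": "carry_out", "data": {
  "steps": [
    {"rot": [0,0,0],"travel": [0.06,0,0.05],"fingers": 0},
    {"rot": [0,0,0],"travel": [0.06,0,0.05],"fingers": 0}
  ]
}}

```text
t: 8.45
tool_pos: [0.6293, 0.1122, 0.1184]
orientation: [-3.136, -0.015, -0.01]
ft_force: [-2.0, 0.2, 1.2]
gripper_width: -0.0
```

Call:
{"op": "carry_out", "data": {
  "steps": [
    {"rot": [0,0,0],"travel": [0.06,0,0],"fingers": 0},
    {"rot": [0,0,0],"travel": [0.04,0,0],"fingers": 0}
  ]
}}

```text
t: 8.62
tool_pos: [0.631, 0.1122, 0.118]
orientation: [-3.136, -0.016, -0.001]
ft_force: [-4.6, -0.1, 2.8]
gripper_width: 0.0
```

Call:
{"op": "carry_out", "data": {
  "steps": [
    {"rot": [0,0,0],"travel": [0.06,0,0],"fingers": 0}
  ]
}}

```text
t: 8.7
tool_pos: [0.6323, 0.1122, 0.1178]
orientation: [-3.137, -0.016, 0.004]
ft_force: [-8.0, -1.1, 5.6]
gripper_width: -0.0001
```

Call:
{"op": "carry_out", "data": {
  "steps": [
    {"rot": [0,0,0],"travel": [-0.2,0,0],"fingers": 0},
    {"rot": [0,0,0],"travel": [-0.3,0,0],"fingers": 0},
    {"rot": [0,0,0],"travel": [-0.4,0,0],"fingers": 0},
    {"rot": [0,0,0],"travel": [-0.5,0,0],"fingers": 0},
    {"rot": [0,0,0],"travel": [-0.6,0,0],"fingers": 0},
    {"rot": [0,0,0],"travel": [-0.6,0,0],"fingers": 0},
    {"rot": [0,0,0],"travel": [0,0,0],"fingers": 0}
  ]
}}

```text
t: 9.28
tool_pos: [0.5316, 0.111, 0.1168]
orientation: [-3.136, -0.015, -0.029]
ft_force: [-0.7, -0.2, 0.1]
gripper_width: 0.0003
```

```bash
python3 - <<'E'
from h import *
s=arm.get_state();c=arm.read_camera("wrist");print(s["tool_pos"],R.from_rotvec(s["orientation"]).as_matrix().round(3))
cv2.imwrite("pics/k_wrist.png",c["frame"])
c=arm.read_camera("side");cv2.imwrite("pics/k_side.png",cv2.resize(c["frame"][130:310,220:420],None,fx=3,fy=3))
E
```

```text
[0.53157062 0.11099924 0.116818  ] [[ 1.     0.01   0.018]
 [ 0.01  -1.     0.006]
 [ 0.018 -0.005 -1.   ]]
```

View pics/k_wrist.png

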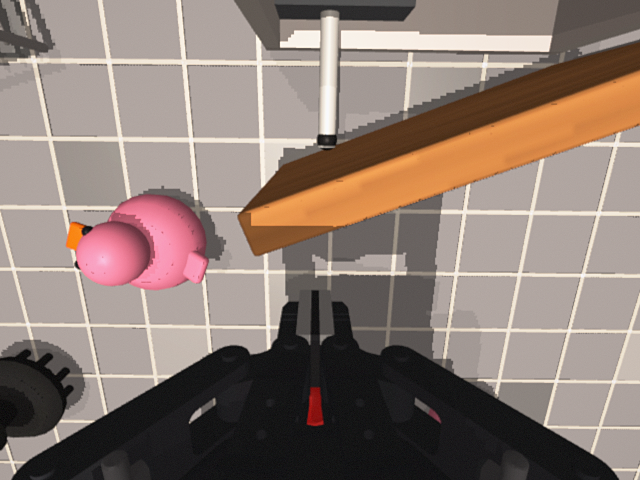

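View pics/k_side.png

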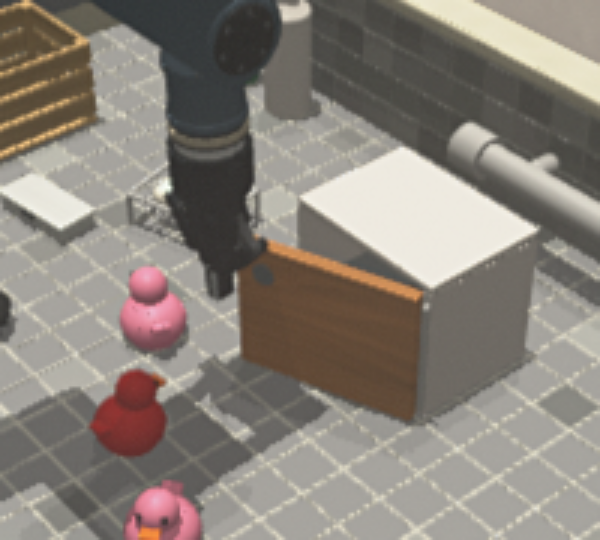

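```bash
python3 - <<'E'
from h import *
s=arm.get_state();c=arm.read_camera("wrist")
T=np.eye(4);T[:3,:3]=R.from_rotvec(s["orientation"]).as_matrix();T[:3,3]=s["tool_pos"]
c["extrinsics"]=T@c["tool_from_camera"]
for u in [(239,213),(252,229),(640,70),(640,123)]: print(u,ray(c,*u,.156).round(4))
plan([(0.535,0.115,0.205,-88),(0.618,0.135,0.205,-72)],0)
E
```

```text
(239, 213) [0.5909 0.1349 0.156 ]
(252, 229) [0.5859 0.1311 0.156 ]
(640, 70) [0.6318 0.0237 0.156 ]
(640, 123) [0.6181 0.02   0.156 ]
[{"rot": [-0.02, -0.09, -0.08], "travel": [-0.01, -0.04, -0.73], "fingers": 0}, {"rot": [-0.01, -0.09, -0.08], "travel": [-0.02, -0.04, -0.72], "fingers": 0}, {"rot": [-0.02, -0.09, -0.08], "travel": [-0.02, -0.04, -0.73], "fingers": 0}, {"rot": [0.0, 0.0, -0.89], "travel": [0.7, -0.14, 0.0], "fingers": 0}, {"rot": [0.0, 0.0, -0.89], "travel": [0.71, -0.08, 0.0], "fingers": 0}, {"rot": [0.0, 0.0, -0.89], "travel": [0.71, -0.01, 0.0], "fingers": 0}]
6 [0.6181 0.135  0.2051]
```

Call:
{"op": "carry_out", "data": {
  "steps": [
    {"rot": [0,-0.08,0],"travel": [0,-0.04,-0.75],"fingers": 0},
    {"rot": [0,-0.08,0],"travel": [0,-0.04,-0.75],"fingers": 0},
    {"rot": [0,-0.08,-0.2],"travel": [0,-0.04,-0.75],"fingers": 0},
    {"rot": [0,0,-0.7],"travel": [0.75,-0.1,0],"fingers": 0},
    {"rot": [0,0,-0.7],"travel": [0.75,0,0],"fingers": 0},
    {"rot": [0,0,-0.5],"travel": [0.7,0.05,0],"fingers": 0},
    {"rot": [0,0,0],"travel": [0,0,0],"fingers": 0}
  ]
}}

```text
t: 10.02
tool_pos: [0.64, 0.1264, 0.2166]
orientation: [-3.116, -0.374, -0.038]
ft_force: [0.3, 1.2, -1.3]
gripper_width: 0.0001
```

```bash
python3 - <<'E'
from h import *
s=arm.get_state();c=arm.read_camera("wrist");print(s["tool_pos"],R.from_rotvec(s["orientation"]).as_matrix().round(3))
cv2.imwrite("pics/l_wrist.png",c["frame"])
plan([(0.628,0.125,0.205,-76),(0.628,0.125,0.115,-76)],0)
E
```

```text
[0.64002282 0.12636655 0.21656964] [[ 0.971  0.236  0.024]
 [ 0.236 -0.972  0.006]
 [ 0.024 -0.    -1.   ]]
[{"rot": [-0.01, -0.2, -0.07], "travel": [-0.24, -0.02, 0.28], "fingers": 0}, {"rot": [0.0, 0.0, 0.0], "travel": [-0.0, -0.0, 0.75], "fingers": 0}, {"rot": [0.0, 0.0, 0.0], "travel": [-0.0, -0.0, 0.75], "fingers": 0}, {"rot": [0.0, 0.0, 0.0], "travel": [-0.0, -0.0, 0.75], "fingers": 0}]
4 [0.6282 0.1249 0.1148]
```

View pics/l_wrist.png

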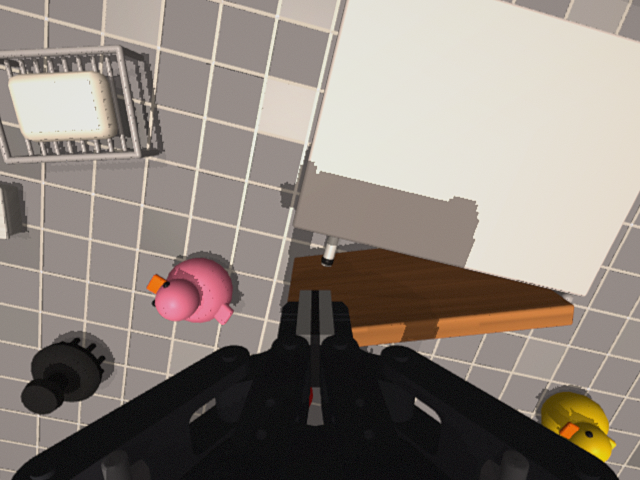

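Call:
{"op": "carry_out", "data": {
  "steps": [
    {"rot": [0,-0.15,-0.07],"travel": [-0.2,-0.02,0.2],"fingers": 0},
    {"rot": [0,-0.1,0],"travel": [-0.06,0,0.2],"fingers": 0},
    {"rot": [0,0,0],"travel": [0,0,0.5],"fingers": 0},
    {"rot": [0,0,0],"travel": [0,0,0.5],"fingers": 0},
    {"rot": [0,0,0],"travel": [0,0,0.2],"fingers": 0},
    {"rot": [0,0,0],"travel": [0,0,0],"fingers": 0}
  ]
}}

```text
t: 10.57
tool_pos: [0.6224, 0.1239, 0.1465]
orientation: [3.118, 0.381, -0.021]
ft_force: [-0.2, -0.6, 0.0]
gripper_width: 0.0001
```

```bash
python3 - <<'E'
from h import *
s=arm.get_state();c=arm.read_camera("wrist");print(s["tool_pos"],R.from_rotvec(s["orientation"]).as_matrix().round(3))
cv2.imwrite("pics/m_wrist.png",c["frame"])
c=arm.read_camera("side");cv2.imwrite("pics/m_side.png",cv2.resize(c["frame"][130:310,220:420],None,fx=3,fy=3))
E
```

```text
[0.62236205 0.12392296 0.14651669] [[ 0.971  0.24  -0.013]
 [ 0.24  -0.971 -0.002]
 [-0.013 -0.001 -1.   ]]
```

View pics/m_wrist.png

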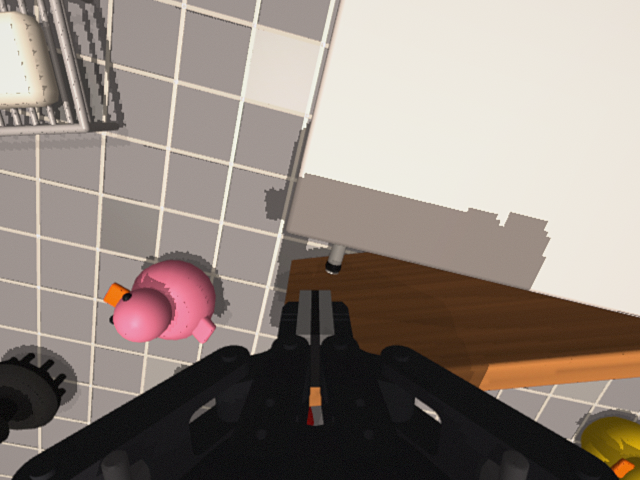

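View pics/m_side.png

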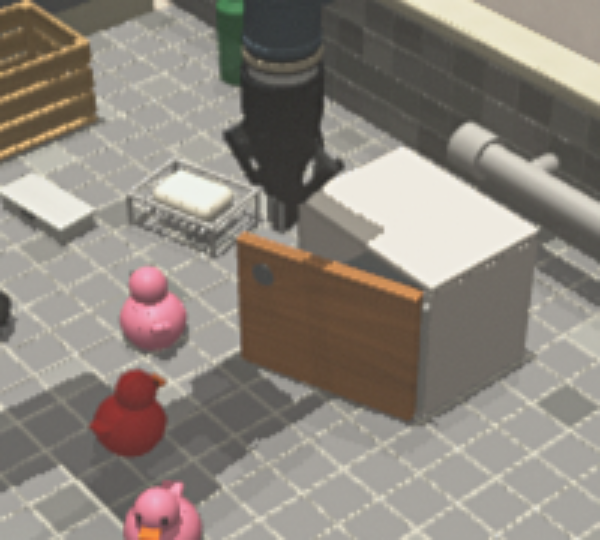

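Call:
{"op": "carry_out", "data": {
  "steps": [
    {"rot": [0,0.05,-0.2],"travel": [-0.12,-0.03,0.3],"fingers": 0},
    {"rot": [0,0.05,-0.2],"travel": [0,0,0.35],"fingers": 0},
    {"rot": [0,0,0],"travel": [0,0,0.2],"fingers": 0},
    {"rot": [0,0,0],"travel": [0,0,0],"fingers": 0}
  ]
}}

```text
t: 11.0
tool_pos: [0.6217, 0.1241, 0.1183]
orientation: [3.109, 0.448, 0.016]
ft_force: [-0.4, 0.1, 0.1]
gripper_width: -0.0001
```

```bash
cat >> h.py <<'E'
H=np.array([0.6425,-0.048])
def arc(t,r=0.155,n=0.0185):
    s,c=np.sin(t),np.cos(t);return H+r*np.array([-s,c])+n*np.array([c,s])
E
python3 - <<'E'
from h import *
s=arm.get_state();print(s["tool_pos"])
w=[]
for t in np.arange(.45,1.0,.08):
    p=arc(t);w.append((p[0],p[1],0.115,-90+np.degrees(t)))
plan(w,0,step=0.02)
E
```

```text
[0.62165627 0.12411964 0.11830914]
[{"rot": [0.01, -0.05, -0.78], "travel": [-0.45, 0.19, 0.04], "fingers": 0}, {"rot": [0.01, -0.04, -0.79], "travel": [-0.45, 0.15, 0.04], "fingers": 0}, {"rot": [0.0, -0.0, -0.76], "travel": [-0.32, -0.03, -0.0], "fingers": 0}, {"rot": [0.0, -0.0, -0.76], "travel": [-0.31, -0.02, -0.0], "fingers": 0}, {"rot": [0.0, -0.0, -0.77], "travel": [-0.31, -0.02, -0.0], "fingers": 0}, {"rot": [0.0, -0.0, -0.76], "travel": [-0.31, -0.03, -0.0], "fingers": 0}, {"rot": [0.0, -0.0, -0.77], "travel": [-0.31, -0.02, -0.0], "fingers": 0}, {"rot": [0.0, -0.0, -0.76], "travel": [-0.31, -0.03, -0.0], "fingers": 0}]
8 [0.5293 0.0596 0.1148]
```

Call:
{"op": "carry_out", "data": {
  "steps": [
    {"rot": [0,-0.03,-0.6],"travel": [-0.3,0.12,0.03],"fingers": 0},
    {"rot": [0,-0.03,-0.6],"travel": [-0.25,0.1,0.03],"fingers": 0},
    {"rot": [0,0,-0.4],"travel": [-0.25,0.08,0.03],"fingers": 0},
    {"rot": [0,0,-0.7],"travel": [-0.25,-0.02,0],"fingers": 0},
    {"rot": [0,0,-0.76],"travel": [-0.3,-0.02,0],"fingers": 0},
    {"rot": [0,0,-0.76],"travel": [-0.3,-0.02,0],"fingers": 0}
  ]
}}

```text
t: 11.5
tool_pos: [0.5725, 0.0871, 0.1207]
orientation: [2.943, 1.077, 0.033]
ft_force: [0.7, 0.1, -1.6]
gripper_width: -0.0002
```

```bash
python3 - <<'E'
from h import *
s=arm.get_state();c=arm.read_camera("wrist");Rm=R.from_rotvec(s["orientation"]).as_matrix();print(s["tool_pos"],Rm.round(3), "psi",np.degrees(np.arctan2(Rm[1,1],Rm[0,1])))
cv2.imwrite("pics/n_wrist.png",c["frame"])
c=arm.read_camera("side");cv2.imwrite("pics/n_side.png",cv2.resize(c["frame"][130:310,220:420],None,fx=3,fy=3))
w=[]
for t in np.arange(.85,1.4,.08):
    p=arc(t);w.append((p[0],p[1],0.115,-90+np.degrees(t)))
plan(w,0,step=0.02)
E
```

```text
[0.57245716 0.08714083 0.12074455] [[ 0.764  0.645  0.023]
 [ 0.645 -0.764  0.001]
 [ 0.018  0.014 -1.   ]] psi -49.82052969988365
[{"rot": [0.07, -0.07, -0.73], "travel": [-0.46, -0.09, 0.06], "fingers": 0}, {"rot": [0.06, -0.06, -0.74], "travel": [-0.45, -0.12, 0.07], "fingers": 0}, {"rot": [0.0, -0.0, -0.76], "travel": [-0.32, -0.02, -0.0], "fingers": 0}, {"rot": [0.0, -0.0, -0.76], "travel": [-0.31, -0.03, -0.0], "fingers": 0}, {"rot": [0.0, -0.0, -0.77], "travel": [-0.31, -0.02, -0.0], "fingers": 0}, {"rot": [0.0, -0.0, -0.76], "travel": [-0.31, -0.03, -0.0], "fingers": 0}, {"rot": [0.0, -0.0, -0.76], "travel": [-0.31, -0.02, -0.0], "fingers": 0}, {"rot": [0.0, -0.0, -0.77], "travel": [-0.31, -0.02, -0.0], "fingers": 0}]
8 [0.4966 0.0069 0.1149]
```

View pics/n_wrist.png

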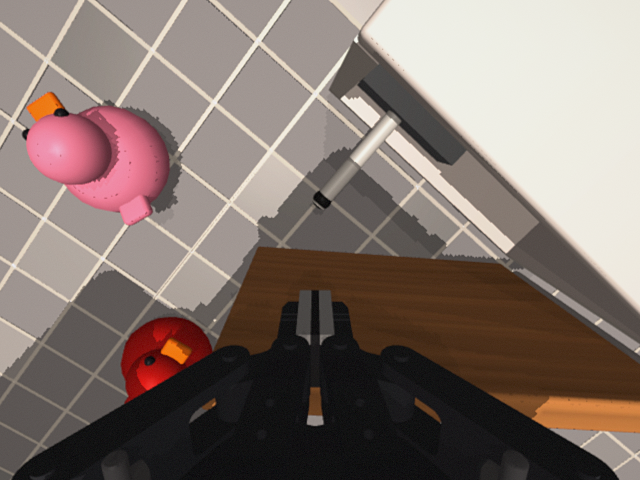

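View pics/n_side.png

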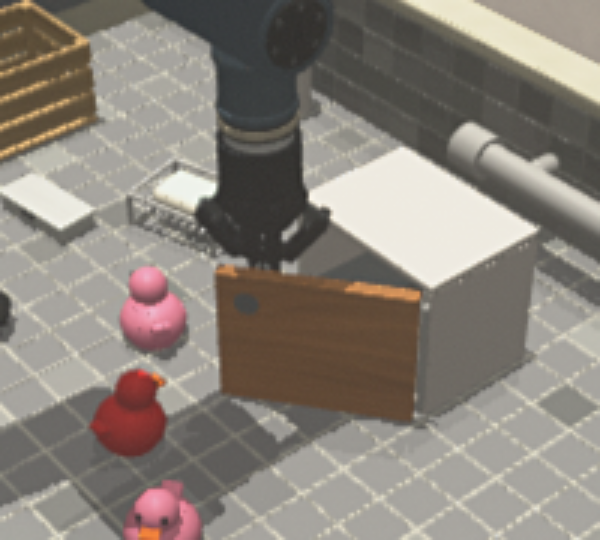

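Call:
{"op": "carry_out", "data": {
  "steps": [
    {"rot": [0.07,-0.07,-0.7],"travel": [-0.35,-0.08,0.07],"fingers": 0},
    {"rot": [0.06,-0.06,-0.7],"travel": [-0.35,-0.08,0.07],"fingers": 0},
    {"rot": [0,0,-0.76],"travel": [-0.32,-0.05,0],"fingers": 0},
    {"rot": [0,0,-0.76],"travel": [-0.32,-0.03,0],"fingers": 0},
    {"rot": [0,0,-0.76],"travel": [-0.32,-0.03,0],"fingers": 0},
    {"rot": [0,0,-0.76],"travel": [-0.32,-0.03,0],"fingers": 0}
  ]
}}

```text
t: 12.1
tool_pos: [0.5222, 0.0357, 0.1199]
orientation: [2.614, 1.725, 0.029]
ft_force: [-0.5, 1.3, 0.2]
gripper_width: -0.0001
```

```bash
python3 - <<'E'
from h import *
s=arm.get_state();c=arm.read_camera("wrist");Rm=R.from_rotvec(s["orientation"]).as_matrix();print(s["tool_pos"],Rm.round(3), "psi",np.degrees(np.arctan2(Rm[1,1],Rm[0,1])))
cv2.imwrite("pics/o_wrist.png",c["frame"])
c=arm.read_camera("side");cv2.imwrite("pics/o_side.png",cv2.resize(c["frame"][130:330,220:420],None,fx=3,fy=3))
w=[]
for t in np.arange(1.3,1.71,.08):
    p=arc(t);w.append((p[0],p[1],0.115,-90+np.degrees(t)))
plan(w,0,step=0.02)
E
```

```text
[0.5221506  0.03570736 0.11988405] [[ 0.393  0.919  0.021]
 [ 0.919 -0.393  0.002]
 [ 0.01   0.018 -1.   ]] psi -23.158872533757926
[{"rot": [0.09, -0.04, -0.66], "travel": [-0.39, -0.15, 0.05], "fingers": 0}, {"rot": [0.08, -0.04, -0.66], "travel": [-0.37, -0.18, 0.06], "fingers": 0}, {"rot": [0.0, 0.0, -0.77], "travel": [-0.31, -0.03, -0.0], "fingers": 0}, {"rot": [0.0, 0.0, -0.76], "travel": [-0.31, -0.02, -0.0], "fingers": 0}, {"rot": [0.0, 0.0, -0.76], "travel": [-0.31, -0.03, 0.0], "fingers": 0}, {"rot": [0.0, 0.0, -0.77], "travel": [-0.32, -0.02, 0.0], "fingers": 0}, {"rot": [0.0, 0.0, -0.76], "travel": [-0.31, -0.03, 0.0], "fingers": 0}]
7 [ 0.4863 -0.0498  0.115 ]
```

View pics/o_wrist.png

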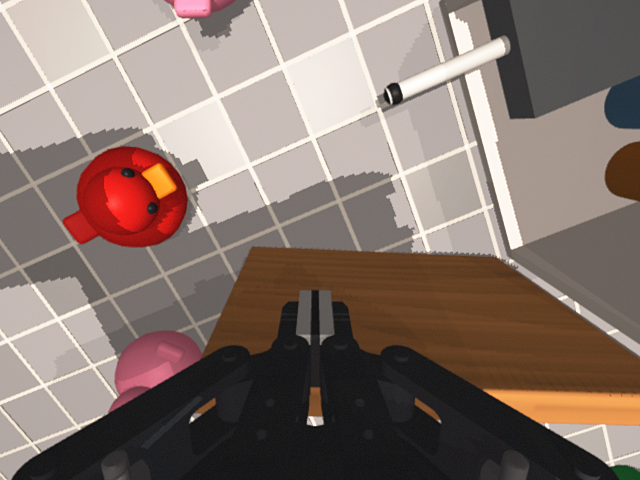

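View pics/o_side.png

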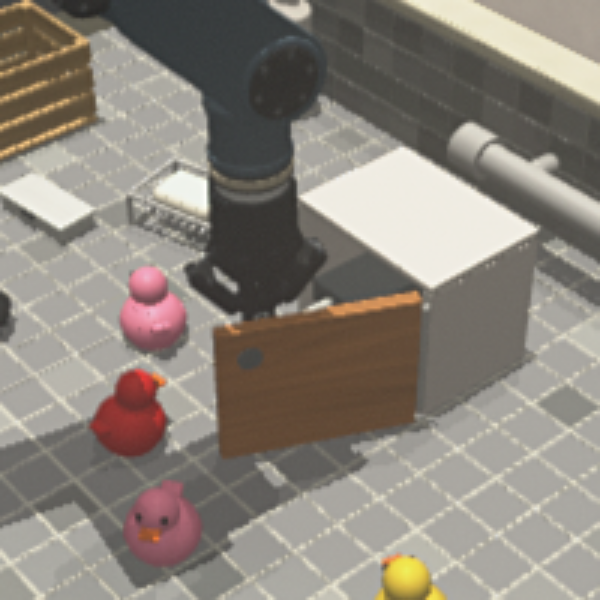

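Call:
{"op": "carry_out", "data": {
  "steps": [
    {"rot": [0.09,-0.04,-0.7],"travel": [-0.33,-0.1,0.05],"fingers": 0},
    {"rot": [0.08,-0.04,-0.7],"travel": [-0.33,-0.1,0.05],"fingers": 0},
    {"rot": [0,0,-0.7],"travel": [-0.31,-0.08,0],"fingers": 0},
    {"rot": [0,0,-0.7],"travel": [-0.31,-0.05,0],"fingers": 0},
    {"rot": [0,0,-0.7],"travel": [-0.31,-0.03,0],"fingers": 0},
    {"rot": [0,0,-0.7],"travel": [-0.2,-0.03,0],"fingers": 0},
    {"rot": [0,0,-0.3],"travel": [-0.1,0,0],"fingers": 0}
  ]
}}

```text
t: 12.78
tool_pos: [0.5002, -0.0328, 0.1192]
orientation: [2.151, 2.274, 0.017]
ft_force: [-0.3, 0.8, -0.5]
gripper_width: -0.0003
```

```bash
python3 - <<'E'
from h import *
s=arm.get_state();c=arm.read_camera("wrist");Rm=R.from_rotvec(s["orientation"]).as_matrix();print(s["tool_pos"],Rm.round(3), "psi",np.degrees(np.arctan2(Rm[1,1],Rm[0,1])))
cv2.imwrite("pics/p_wrist.png",c["frame"])
c=arm.read_camera("side");cv2.imwrite("pics/p_side.png",cv2.resize(c["frame"][130:330,220:420],None,fx=3,fy=3))
w=[]
for t in [1.68]:
    p=arc(t);w.append((p[0],p[1],0.115,-90+np.degrees(t)))
plan(w,0,step=0.01)
E
```

```text
[ 0.50023703 -0.03281823  0.11915448] [[-0.056  0.998  0.016]
 [ 0.998  0.056 -0.   ]
 [-0.001  0.016 -1.   ]] psi 3.18634467890293
[{"rot": [0.06, 0.01, -0.18], "travel": [-0.11, -0.13, 0.03], "fingers": 0}, {"rot": [0.05, 0.01, -0.18], "travel": [-0.1, -0.13, 0.04], "fingers": 0}, {"rot": [0.06, 0.0, -0.17], "travel": [-0.1, -0.13, 0.03], "fingers": 0}]
3 [ 0.4864 -0.0465  0.1151]
```

View pics/p_wrist.png

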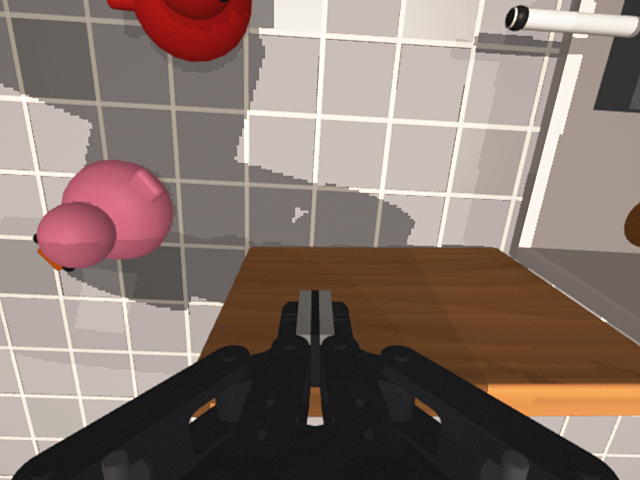

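View pics/p_side.png

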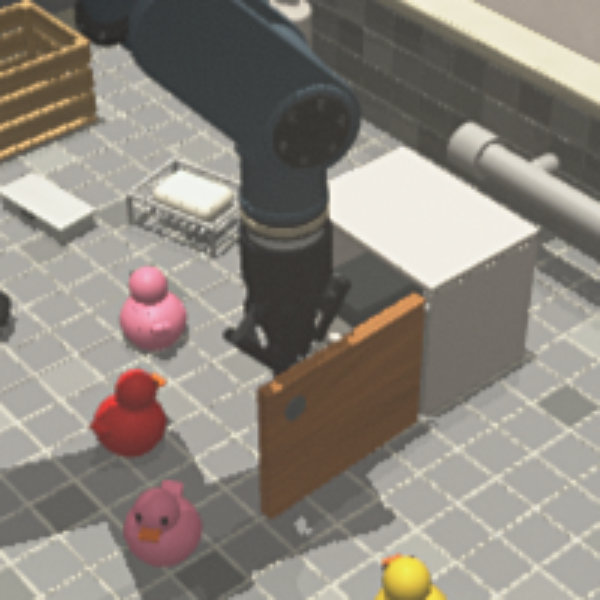

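Call:
{"op": "carry_out", "data": {
  "steps": [
    {"rot": [0.06,0,-0.18],"travel": [-0.2,-0.05,0.03],"fingers": 0},
    {"rot": [0.05,0,-0.18],"travel": [-0.15,-0.05,0.03],"fingers": 0},
    {"rot": [0,0,-0.1],"travel": [-0.1,0,0],"fingers": 0},
    {"rot": [0,0,0],"travel": [0,0,0],"fingers": 0}
  ]
}}

```text
t: 13.22
tool_pos: [0.5016, -0.0502, 0.1178]
orientation: [2.108, 2.318, 0.008]
ft_force: [-0.4, 0.4, -0.2]
gripper_width: -0.0
```

```bash
python3 - <<'E'
from h import *
s=arm.get_state();Rm=R.from_rotvec(s["orientation"]).as_matrix();print(s["tool_pos"],s["ft_force"], "psi",np.degrees(np.arctan2(Rm[1,1],Rm[0,1])))
c=arm.read_camera("wrist");cv2.imwrite("pics/q_wrist.png",c["frame"])
T=np.eye(4);T[:3,:3]=Rm;T[:3,3]=s["tool_pos"]
c["extrinsics"]=T@c["tool_from_camera"]
np.save("T.npy",c["extrinsics"])
E
```

```text
[ 0.50157366 -0.05020474  0.11778805] [-0.41744396  0.38042337 -0.20202349] psi 5.439496044907402
```

View pics/q_wrist.png

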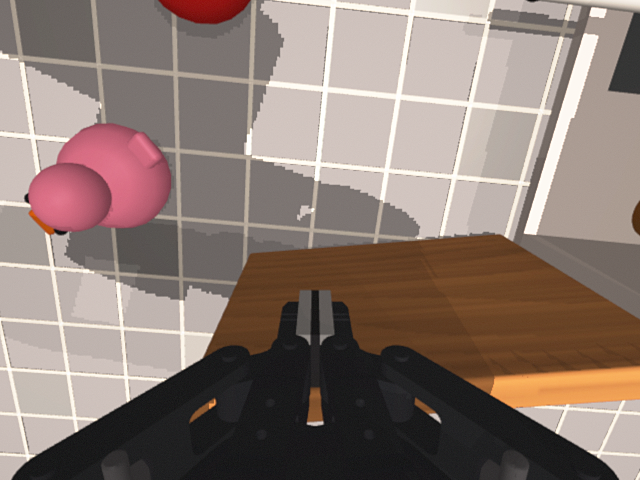

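Call:
{"op": "carry_out", "data": {
  "steps": [
    {"rot": [0,0,0],"travel": [0.3,0,0],"fingers": 0},
    {"rot": [0,0,0],"travel": [0.5,0,0],"fingers": 0},
    {"rot": [0,0,0],"travel": [0.6,0,-0.2],"fingers": 0},
    {"rot": [0,0,0],"travel": [0.5,0,-0.7],"fingers": 0},
    {"rot": [0,0,0],"travel": [0.5,0,-0.8],"fingers": 0},
    {"rot": [0,0,0],"travel": [0.6,0,-0.8],"fingers": 0},
    {"rot": [0,0,0],"travel": [0.9,0,-0.2],"fingers": 0},
    {"rot": [0,0,0],"travel": [0.9,0,0],"fingers": 0},
    {"rot": [0,0,0],"travel": [0.9,0,0],"fingers": 0},
    {"rot": [0,0,0],"travel": [0.9,0,0],"fingers": 0},
    {"rot": [0,0,0],"travel": [0.9,0,0],"fingers": 0},
    {"rot": [0,0,0],"travel": [0.5,0,0],"fingers": 0}
  ]
}}

```text
t: 14.27
tool_pos: [0.4681, 0.2903, 0.2324]
orientation: [2.13, 2.302, 0.019]
ft_force: [0.4, 0.0, 0.7]
gripper_width: -0.0001
```

```bash
python3 - <<'E'
from h import *
s=arm.get_state();print(s["tool_pos"],s["ft_force"])
for n in ["top","side"]:
    c=arm.read_camera(n);f=c["frame"];cv2.imwrite(f"pics/r_{n}.png",f)
    if n=="top": cv2.imwrite("pics/r_crop.png",cv2.resize(f[170:320,250:450],None,fx=4,fy=4,interpolation=cv2.INTER_CUBIC))
    hsv=cv2.cvtColor(f,cv2.COLOR_BGR2HSV)
    for nm,lo,hi in [("yellow",(22,150,90),(33,255,255)),("red",(0,190,90),(4,255,255)),("pink",(165,80,90),(179,200,255))]:
        m=cv2.inRange(hsv,lo,hi); N,l,st,ce=cv2.connectedComponentsWithStats(m)
        for i in range(1,N):
            if st[i,4]>60: print(n,nm,st[i],ce[i].round(1),ray(c,*ce[i],0.03).round(3))
E
```

```text
[0.4680565  0.29032763 0.23241312] [0.42894396 0.04927973 0.69945071]
top yellow [394 273  25  22 392] [405.6 284.1] [ 0.462 -0.233  0.03 ]
top red [274 284  22  25 390] [284.4 295.6] [0.419 0.111 0.03 ]
top pink [235 246  26  23 453] [246.8 256.7] [0.527 0.223 0.03 ]
top pink [318 304  23  24 425] [328.7 315.3] [ 0.367 -0.016  0.03 ]
side yellow [344 316  26  31 538] [356.3 332.2] [ 0.464 -0.23   0.03 ]
side pink [260 219  22  27 409] [270.2 233.5] [0.527 0.222 0.03 ]
side pink [261 290  26  28 457] [274.2 304.9] [ 0.363 -0.026  0.03 ]
```

View pics/r_top.png

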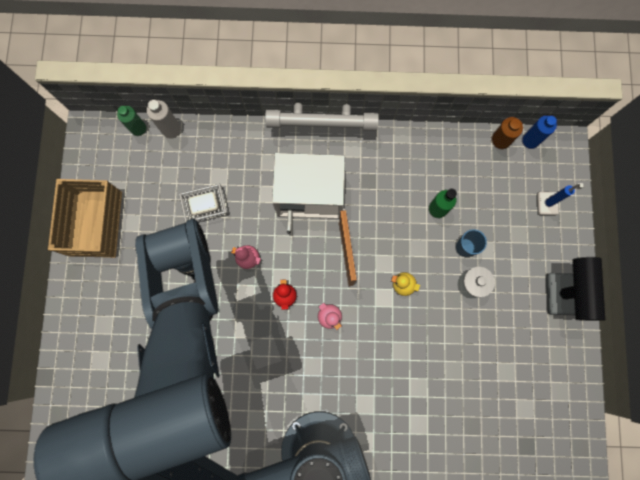

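View pics/r_crop.png

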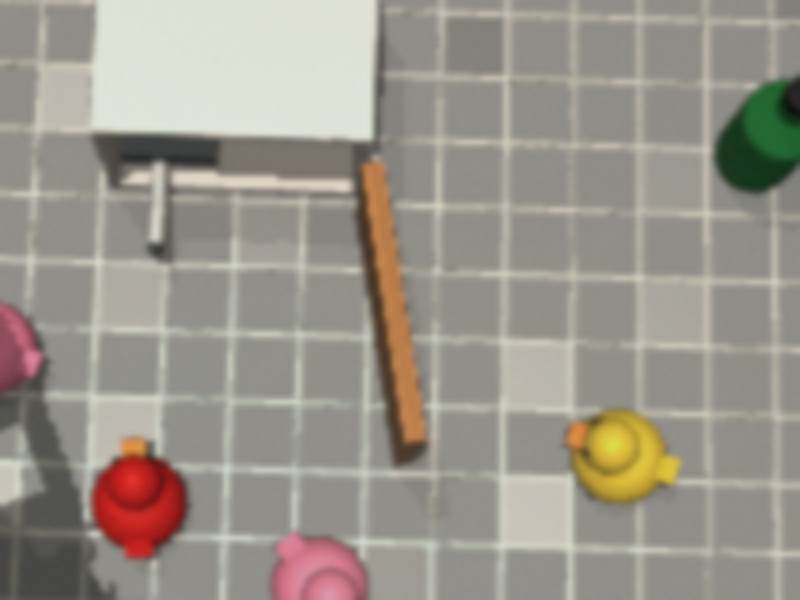

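View pics/r_side.png

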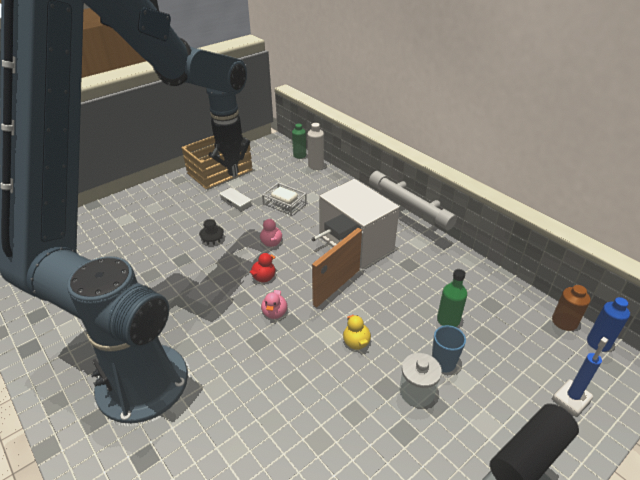

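In the top crop the door's upper edge runs from (372,163) to (414,442), which is past square. The yellow duck stands upright at (620,455), clear of it, and the other things look unmoved. I check the door angle once more, then hand in.

```bash
python3 - <<'E'
from h import *
c=arm.read_camera("top")
a,b=[ray(c,*(np.array(u)/4+[250,170]),.156) for u in [(372,163),(414,442)]]
d=b-a;print(a,b,"door angle",np.arctan2(-d[0],d[1]), "len",np.linalg.norm(d), "speed",np.abs(arm.get_state()["joint_velocities"]).max())
print(arm.finish_job())
E
```

```text
[ 0.63980835 -0.04533303  0.156     ] [ 0.45355131 -0.07720349  0.156     ] door angle 1.7402651921185235 len 0.18896404005542913 speed 0.0548091126123782
the job is handed in; nothing more can be done
None
```

The cupboard door now stands open past square, at about 1.74 rad measured from the top view, and the job was handed in at about 14.5 s.

- **Duck:** I slid the yellow duck across the ledge between the partly open fingers without lifting it. It stands upright at about (0.463, −0.231), 0.25 m from the hinge axis and outside the door's 0.19 m sweep.
- **Door:** I pressed at the grey dot until the door bottomed, with about 8 N sideways at the last step. On drawing back, the catch let go and the door popped ajar to about 0.35 rad. I then pushed it on from behind with the closed fingers and drew the arm clear.
- **Last checks:** The red and pink ducks measured within a few mm of where they started. The other bystanders looked unmoved in the final top and side pictures, but I did not measure them again.
- **Disagreements:** The two door edges in the wrist view gave 0.28 and 0.35 rad for the popped-ajar angle. The final 1.74 rad was read from one picture by eye, so it may be off by a few hundredths. That still leaves it well past 1.571.

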